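Release a reel from the gravity rack and stand it in the reel stand

TASK

Press the long orange release bar on the sloping rack face squarely at its middle, so that both ends go down evenly, and keep it down until the blue reel has rolled down to the low end of its lane. Then let the bar come back up, take the reel out of the lane and stand it upright in the slot of the grey and blue reel stand, leaving the bottle and the pliers where they are.

Things in the scene. Friction and masses are not known exactly. Their poses are not given: they have to be found in the camera images.
- rack: the fixed reel rack: a grey wedge console (230 mm along y, 109 mm high, guard flange up to 147 mm), its face sloping 38 degrees from level and rising away from the robot; to its left, at local y = +165 mm, an aluminium lane along x. Origin on the bench under the middle of the bar; x away from the robot, y left along the bar, z up. Two red pins at x = 0 hold the reel; each end of the bar pulls one pin down
- bar_mid (a point): middle of the top of the orange release bar (thin black band). Bar 180 mm along y, 24 mm wide along x (uphill); z is the face's normal, 38 degrees from vertical towards the robot; press along -z. Bar top 23 mm off the face. A dark steel guard flange parallel to z, 24 mm uphill of the bar's middle line, reaches 43 mm past the bar's top and overhangs it: come in tilted, along the normal
- bar_plunge (a joint): how far the middle of the bar is pressed in, m: 0 up, 0.012 at the stop; spring loaded, about 2.5 N to start and 8 N at the stop; it comes back up by itself
- bar_rock (a joint): rocking of the bar about its middle, rad: 0 level, positive with the left (+y) end higher; stiffness about 3 N m/rad, stops at 0.1, so 8 N at 15 mm off the middle rocks it about 0.02 to 0.04 and pressing harder against the stop rocks it more. Keep it under 0.032 (ends 6 mm apart): press within 10 mm of the middle. When rocked, one pin stays higher and may hold the reel
- lane_end (a point): where the reel's centre rests against the stop at the low end (towards the robot) of the lane; axes as the rack's. The lane falls 15 degrees; its channel is 23 mm wide, its side walls 36 mm above its floor; the end stop stands 40 mm above the floor. The reel rolls down here in about 1 s once both pins are down
- reel_center (a point): centre of the blue component reel: a solid disc-like reel with smooth flat blue sides, diameter 100 mm, width 20 mm, 65 to 110 g, standing on its rim in the lane, its axle (this point's z) level along the rack's y. At the low end its upper half is free above the lane walls and can be pinched from above across its 20 mm width
- stand_seat (a point): middle of the slot floor of the fixed reel stand, 8 mm above the bench. Slot along x, 36 mm wide in y, between two blue cheeks 110 mm long, 8 mm thick, 50 mm above the floor; 10 mm high chocks from x = +-36 mm outward keep the reel from rolling. Seated, the reel's axle is along y, its centre 50 mm above this point
- bottle: white dropper bottle with a red cap, 55 mm diameter, 122 mm high, loose, not to be disturbed; origin at the middle of its underside
- pliers: blue and black cutting pliers, 170 mm along x, 55 mm along y, 14 mm high, lying loose, not to be disturbed; origin at the middle of the underside

How it is judged:
By the outcome, as a careful person would: the job done as asked, in the order asked, and still so for the second after the job is handed in, with the robot touching nothing.
It also fails if it takes over 64 s, if anything falls off the work surface, if the arm or the gripper's body presses on something with over 40 N, if the wrist force passes 120 N, or if a joint passes its speed limit or range.

ROBOT

A 6-joint arm with a two-finger parallel gripper is mounted at the origin on a cart in front of the work surface, level with it; the furniture and walls round the work are solid. World frame = base frame: x ahead of the robot, y to its left, z up, the work surface at z = 0. Lengths are in m, angles in rad, forces in N, time in s.
With the tool pointing down it reaches from about 0.35 to 0.775 m from the base axis. Payload 5.5 kg.
Tool frame: the origin (TCP) lies at the very end of the fingers, on their centre line; the grasp point (between the pads) lies 19 mm behind it; x points along the fingers, y is the direction in which the jaws open and shut, and the axes are right-handed (so a half turn about x gives the same grasp; the last joint's range is limited). The gripper opens to 85 mm and grips with 20 to 120 N. Pads are 22 mm wide; open, the fingers measure 114 mm over their backs; the gripper's body (76 mm by 85 mm) begins 54 mm behind the grasp point. The pads swing forward as they close: fully open they stand 13 mm farther back than shut.
Start: joints at [-1.452, 0.313, 0.046, 1.304, 0, 1.431], TCP at [0.147, -0.556, 0.231] pointing down, gripper open.
Joint ranges: [-2.76, 2.76], [-0.86, 1.69], [-1.03, 1.26], [-2.2, 2.34], [-1.47, 1.5], [-3.14, 3.14]. Speed limits (rad/s): [2.57, 2.57, 3.14, 3.14, 3.14, 3.14].

INTERFACE

Orientations are given as a unit quaternion [w, x, y, z].
In Python, from workcell import readout, cams, env, finder gives the robot as it stands.
- The arm moves only by the tool drive_tool, never from a script. Its argument "moves" is a list that holds one entry, the list of rows, each a list of 7 numbers: the shift along the tool's x, y, z in m, then the turn, a rotation vector about the tool's x, y, z in rad, then the closure in counts, from 0 (fully open) to 255 (shut). A call has exactly 5 rows; each row is the pose to reach, as a shift and turn from the pose measured when the call began, along the tool's axes at that moment; what a row does not reach only later rows make up. A row lasts 1/8 s, in which the tool goes at most 62.5 mm and 10.7 degrees, less where a joint would pass 70% of its speed; a pose out of reach is approached as far as the arm can. A call with a gripper value outside its range is refused whole. The fingers move at their own pace and stop on an object; "squeeze" is the grip in N (left out, the last holds). Time passes only in rows, so rows that repeat a pose let the fingers close, or fill a call up. It gives the time, the measured TCP pose, the force and the opening at its end, in the units of the state.
- readout.get_state(): the state, without advancing time (a new reading comes with each control period).
- cams.read_camera(name): name is "scene" or "top"; returns the picture (400x640x3 uint8, blue, green, red); there is no depth.
- cams.camera_params(name): a dict with "mtx" (3x3 intrinsics, pixels), "R" (3x3) and "t" (3): a world point X has camera coordinates R X + t. Camera axes: x right, y down, z forward; pixel columns grow to the right and rows downward; lengths in m; the calibration is good to about 2 mm. A picture is of the moment at which its call begins. camera_params takes no time and is no camera call.
- env.hand_in(): hands the job in, once; it reports no verdict.
Trained networks look in the newest picture that a camera, given by its name, has taken for a name from the list of things; names that differ only in an ending like _2 or _b are one class to them, and where a whole thing is asked for, a point or a joint stands for the part that bears it (a point fixed in the world has none). Each returns a list of dicts, best first, with "conf" (0 to 1); they miss things now and then, are a little off and sometimes report something else, mostly with a low value. They report only what shows in the picture. A call takes as long as a camera call.
- finder.regions_of(camera, name): "pixels" (400x640 bool, what is visible of it) and "point" ([column, row] in pixels, amid what is visible of it).
The state is a dict: "clock": time; "joint_pos": joint angles; "qvel": joint speeds; "tau": joint torques, N m; "tcp_pos": TCP position; "orientation": TCP orientation; "wrist_force": force on the tool from outside, world axes, zero at the start; "ft_torque": the same for the moment, N m; "finger_gap": finger opening in m.
Only numpy, scipy, OpenCV 4.12 (cv2) and the standard library are available. Lean on these libraries where they do the work, as an engineer would, in place of code of your own. Each camera call takes 0.05 s, during which the arm holds its last target.

## Working session

There is one attempt and no reset: what is moved stays moved. The work goes in short steps, Python scripts to look and compute and a tool call to move; the robot and the scene stay as the last step left them, time stands still between calls to the robot, and variables do not carry over. Pictures are saved under pics/ and viewed, and the job is handed in when it is done.

Besides the shell and the picture viewer there is one more tool, called after "Emit:" as name(argument=value, ...) on one line, values as JSON. drive_tool: Moves the arm, as the interface text tells. Its arguments: {"type":"object","properties":{"moves":{"type":"array"},"squeeze":{"type":"number"}},"required":["moves"]}

```bash
ls; mkdir -p pics
python3 - <<'E'
from workcell import readout, cams, env, finder
import cv2
print(readout.get_state())
for n in ("scene","top"):
    im=cams.read_camera(n); cv2.imwrite(f"pics/{n}0.png",im)
    print(n,cams.camera_params(n))
E
```

```text
pics
{'clock': 0.0, 'joint_pos': array([-1.45162287e+00,  3.13987708e-01,  4.49553017e-02,  1.30361561e+00,
        9.95082008e-06,  1.43120006e+00]), 'qvel': array([-0.00180235,  0.00102764, -0.00021889, -0.00190042,  0.00010051,
        0.00039301]), 'tau': array([-6.39149202e-04, -4.80628288e+01,  2.98532760e+01,  1.92880025e-02,
       -2.07450248e-04,  2.15816613e-05]), 'tcp_pos': array([ 0.14706974, -0.5553264 ,  0.23040643]), 'orientation': array([ 0.09057922,  0.7012063 ,  0.09188842, -0.70118589]), 'wrist_force': array([-0.24865369,  0.5477516 ,  0.14611865]), 'ft_torque': array([ 0.01103016,  0.00559035, -0.05166051]), 'finger_gap': 0.08528995009363709}
scene {'mtx': array([[446.8591369 ,   0.        , 323.18047377],
       [  0.        , 446.8591369 , 198.1416664 ],
       [  0.        ,   0.        ,   1.        ]]), 'R': array([[-0.49409351, -0.86940364,  0.00298638],
       [-0.45782829,  0.25726666, -0.8510036 ],
       [ 0.73909733, -0.42184261, -0.52515137]]), 't': array([0.3333316 , 0.33369015, 0.90276481])}
top {'mtx': array([[381.73840153,   0.        , 316.96831021],
       [  0.        , 381.73840153, 200.74046567],
       [  0.        ,   0.        ,   1.        ]]), 'R': array([[ 0.0081779 , -0.99965009, -0.02515608],
       [-0.99127979, -0.00479554, -0.13168664],
       [ 0.13151993,  0.02601363, -0.99097215]]), 't': array([0.05259678, 0.5716051 , 1.13222084])}
```

View pics/scene0.png

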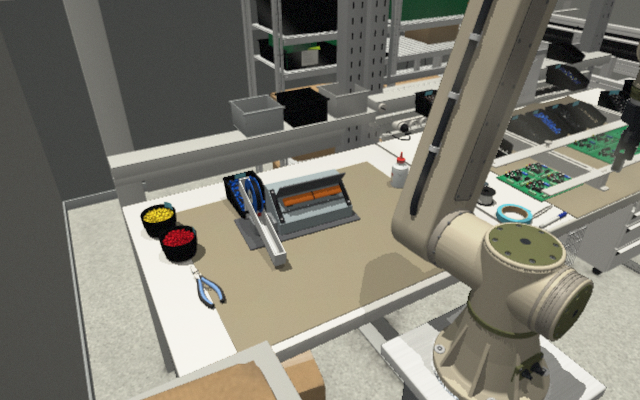

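View pics/top0.png

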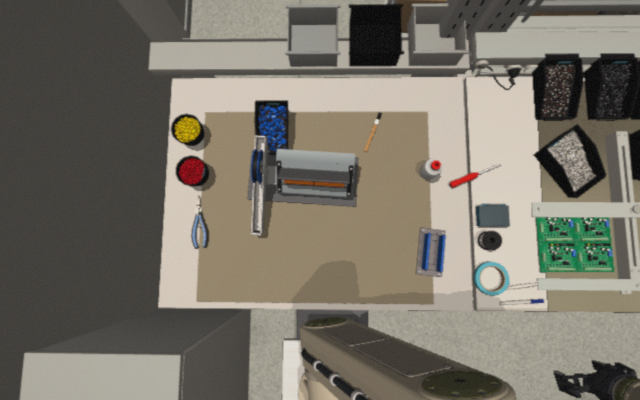

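The scene view shows the rack with its bar near (313,196) and the bottle near (400,170). The top view shows the lane near (259,185), the bar near (317,183), the reel near (258,165), the stand near (432,252), the bottle near (431,170) and the pliers near (199,228). Next I'll measure these.

```bash
cat > h.py <<'E'
import numpy as np, cv2
from workcell import readout, cams, env, finder
P={n:cams.camera_params(n) for n in("scene","top")}
def ray(n,px):
    p=P[n];R=p["R"];t=p["t"]
    d=R.T@np.linalg.solve(p["mtx"],[px[0],px[1],1.]);return -R.T@t,d
def onz(n,px,z):
    o,d=ray(n,px);return o+d*(z-o[2])/d[2]
def proj(n,X):
    p=P[n];c=p["mtx"]@(p["R"]@np.asarray(X,float)+p["t"]);return c[:2]/c[2]
def tri(a,b):
    o1,d1=ray("scene",a);o2,d2=ray("top",b);d1=d1/np.linalg.norm(d1);d2=d2/np.linalg.norm(d2)
    s=np.linalg.lstsq(np.c_[d1,-d2],o2-o1,rcond=None)[0]
    p,q=o1+s[0]*d1,o2+s[1]*d2;return (p+q)/2,np.linalg.norm(p-q)
E
python3 - <<'E'
from h import *
for c in("top","scene"):
    cams.read_camera(c)
    for n in("rack","bar_mid","reel_center","stand_seat","bottle","pliers"):
        for r in finder.regions_of(c,n)[:1]:
            m=r["pixels"].astype(np.uint8);ys,xs=np.nonzero(m)
            print(c,n,round(r["conf"],2),np.round(r["point"],1),m.sum(),xs.min(),xs.max(),ys.min(),ys.max(),cv2.minAreaRect(np.c_[xs,ys].astype(np.float32)))
            np.save(f"m_{c}_{n}.npy",m)
im=cv2.imread("pics/top0.png");
cv2.imwrite("pics/topA.png",cv2.resize(im[120:250,230:370],None,fx=5,fy=4.6,interpolation=2))
cv2.imwrite("pics/topB.png",cv2.resize(im[210:290,400:470],None,fx=7,fy=7,interpolation=2))
im=cv2.imread("pics/scene0.png");cv2.imwrite("pics/scA.png",cv2.resize(im[155:275,215:375],None,fx=5,fy=5,interpolation=2))
E
```

```text
top rack 0.66 [298.7 180.6] 5919 246 357 135 234 ((301.4077453613281, 190.23846435546875), (109.27459716796875, 98.85568237304688), 7.125016689300537)
top bar_mid 0.53 [313.1 181.8] 226 284 343 179 186 ((313.487548828125, 182.6927490234375), (59.199501037597656, 3.8307454586029053), 3.6913859844207764)
top reel_center 0.76 [255.6 167. ] 351 250 262 151 182 ((255.88450622558594, 166.4637908935547), (11.803126335144043, 31.475004196166992), 3.3664605617523193)
top stand_seat 0.96 [428.2 252.8] 1208 416 444 227 276 ((430.2970275878906, 251.6382293701172), (26.0001163482666, 47.85861587524414), 4.398705005645752)
top pliers 0.86 [199.7 224. ] 437 191 207 195 248 ((199.0, 221.5), (53.0, 16.0), 90.0)
scene rack 0.92 [294.8 210.3] 6406 235 360 169 265 ((297.28216552734375, 217.82177734375), (90.05087280273438, 124.77766418457031), 84.2894058227539)
scene bar_mid 0.91 [310.7 197.5] 484 283 340 186 205 ((311.5343933105469, 195.65127563476562), (9.130789756774902, 58.46363830566406), 77.19573211669922)
scene reel_center 0.82 [254.8 192.4] 456 245 264 178 212 ((254.85000610351562, 195.04998779296875), (36.04996109008789, 14.862703323364258), 71.56504821777344)
scene bottle 0.67 [398.3 170.9] 410 391 407 155 188 ((399.6550598144531, 171.58734130859375), (14.934499740600586, 33.23917007446289), 7.594643592834473)
scene pliers 0.68 [199.8 287.3] 481 191 224 265 308 ((203.33596801757812, 288.7997131347656), (47.5722541809082, 23.421049118041992), 38.1572265625)
```

```bash
ls pics
```

```text
scA.png
scene0.png
top0.png
topA.png
topB.png
```

View pics/topA.png

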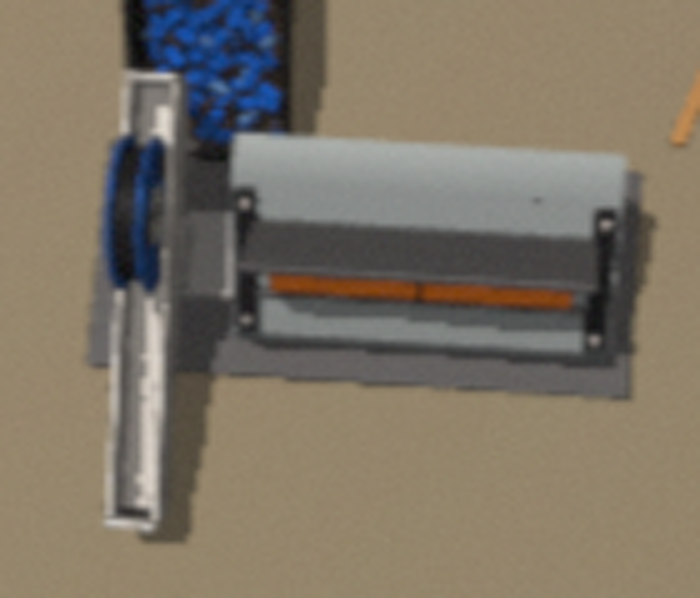

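View pics/topB.png

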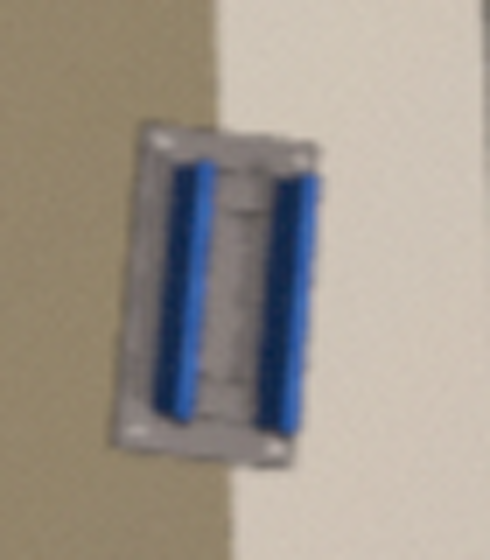

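View pics/scA.png

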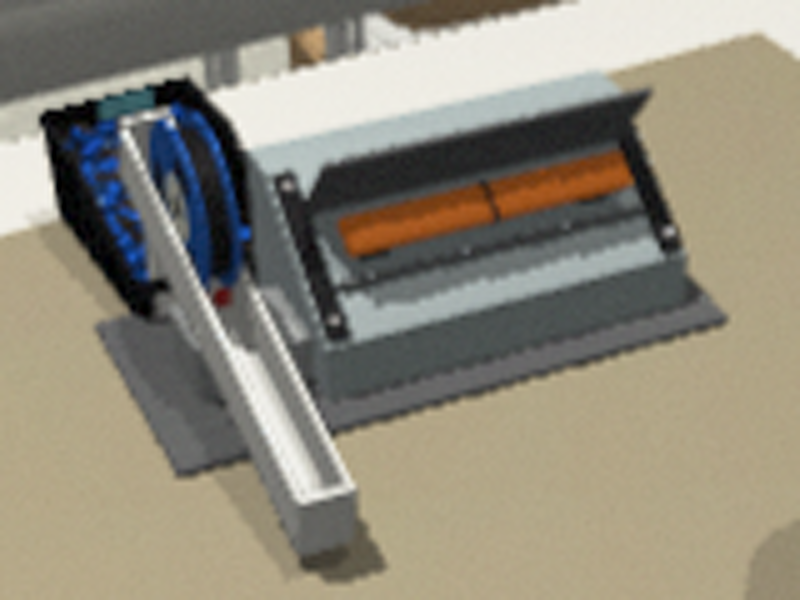

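Run:
```python
import cv2
def crop(n,x0,x1,y0,y1,f,o):
    im=cv2.imread(f"pics/{n}0.png");c=cv2.resize(im[y0:y1,x0:x1],None,fx=f,fy=f,interpolation=cv2.INTER_NEAREST)
    for x in range(x0,x1,5): cv2.putText(c,str(x),((x-x0)*f,8),0,.3,(255,255,255),1); cv2.line(c,((x-x0)*f,0),((x-x0)*f,c.shape[0]),(90,90,90) ,1)
    for y in range(y0,y1,5): cv2.putText(c,str(y),(0,(y-y0)*f+4),0,.3,(255,255,255),1); cv2.line(c,(0,(y-y0)*f),(c.shape[1],(y-y0)*f),(90,90,90),1)
    cv2.imwrite(f"pics/{o}.png",c)
crop("scene",275,350,170,220,10,"c1")
crop("top",275,355,150,200,10,"c2")
```

```text
(no output)
```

View pics/c1.png

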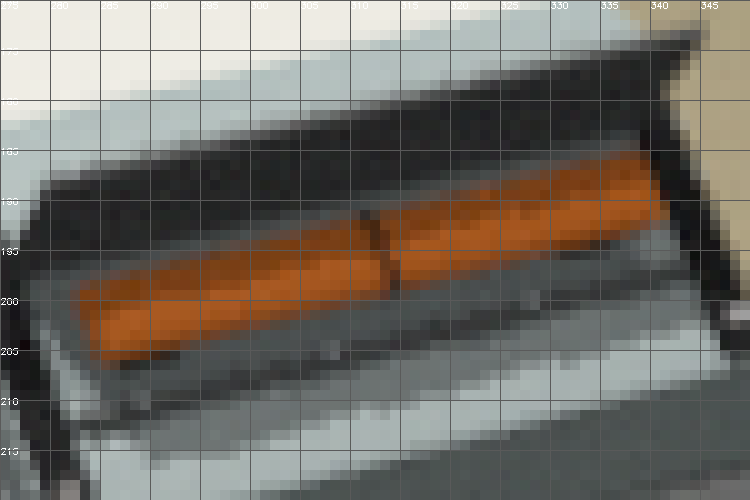

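View pics/c2.png

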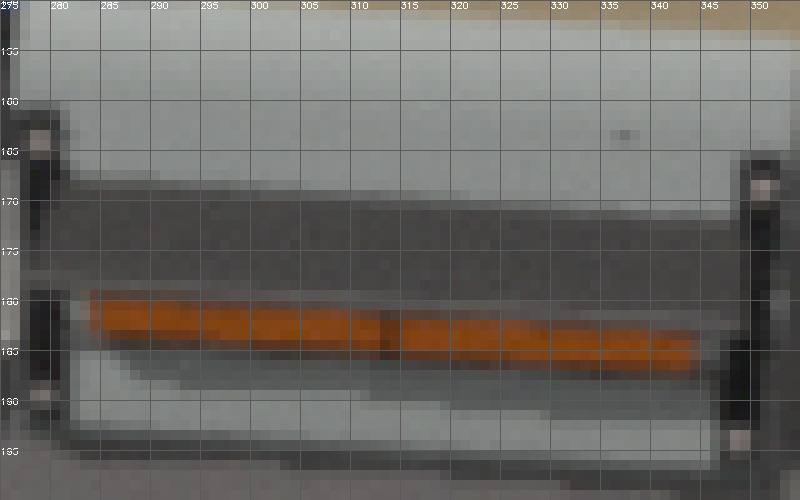

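```bash
cat > fit.py <<'E'
from h import *
from scipy.optimize import least_squares
a=np.radians(38);U=np.array([np.cos(a),0,np.sin(a)]);N=np.array([-np.sin(a),0,np.cos(a)])
def Rz(t):return np.array([[np.cos(t),-np.sin(t),0],[np.sin(t),np.cos(t),0],[0,0,1]])
def bp(p,u,v,w): # along uphill u, y v, normal w
    return np.array(p[:3])+Rz(p[3])@(u*U+np.array([0,v,0])+w*N)
obs=[("scene",(282.1,198.7),.012,.09,0),("scene",(338.8,184.6),.012,-.09,0),("scene",(310.9,190.7),.012,0,0),
("top",(283.6,182.8),-.012,.09,0),("top",(343.5,186.6),-.012,-.09,0),("top",(312.9,184.9),-.012,0,0)]
def res(p):
    return np.concatenate([proj(c,bp(p,u,v,w))-np.array(px) for c,px,u,v,w in obs])
if __name__=="__main__":
    s=least_squares(res,[.5,0,.098,0],x_scale=[.1,.1,.1,1]);p=s.x
    print(p,np.round(s.fun,1).reshape(-1,2))
    for z in(.096,.098,.1):
        q=least_squares(lambda q:res([q[0],q[1],z,q[2]]),[.5,0,0]);print(z,q.x,q.cost)
    for c in("scene","top"):
        print(c,"flange top L/R",proj(c,bp(p,.024,.115,.043)),proj(c,bp(p,.024,-.115,.043)))
        print(c,"downhill",proj(c,bp(p,-.012,.09,0)),proj(c,bp(p,-.012,-.09,0)))
    # lane end guess, stand
    for px in ((416,227),(428.2,252.8)):print(onz("top",px,0))
E
python3 fit.py
```

```text
[ 0.62277485  0.06566308  0.08784186 -0.06116167] [[-0.2 -0.4]
 [-0.3 -0.2]
 [ 0.1  0.5]
 [-0.3  0.1]
 [ 0.2  0.2]
 [ 0.5 -0.1]]
0.096 [ 0.61913096  0.06703817 -0.05451078] 6.428166539162839
0.098 [ 0.61824336  0.06737204 -0.05285768] 9.73551386761062
0.1 [ 0.61735804  0.06770462 -0.05119569] 13.78350901040619
scene flange top L/R [274.98841442 190.48290579] [349.12301533 172.91844781]
scene downhill [284.67740349 206.01294386] [341.38178764 191.66430005]
top flange top L/R [272.36616074 178.16769464] [353.44292807 183.33984937]
top downhill [283.29295846 182.9007809 ] [343.65578012 186.77335083]
[ 0.49522024 -0.2523592   0.        ]
[ 0.41576783 -0.2877646   0.        ]
```

```bash
cat > fit2.py <<'E'
from fit import *
fl=[("scene",(284.5,186)),("scene",(314.5,179.8)),("scene",(334.5,175)),("top",(294.5,179.3)),("top",(314.5,180.7)),("top",(334.5,182.3))]
def r2(p,w):
    o=[]
    for c,px in fl:
        A=proj(c,bp(p,.024,.1,w));B=proj(c,bp(p,.024,-.1,w));d=(B-A)/np.linalg.norm(B-A);n=np.array([-d[1],d[0]])
        o.append((np.array(px)-A)@n)
    return np.array(o)
s=least_squares(lambda p:np.r_[res(p),r2(p,.043)],[.6,.06,.09,0]);print(s.x,np.round(s.fun,1),s.cost)
s=least_squares(lambda p:np.r_[res(p),r2(p,p[4])],[.6,.06,.09,0,.043]);print(s.x,np.round(s.fun,1),s.cost)
# allow per camera pixel shift
s=least_squares(lambda p:np.r_[res(p)+np.tile(0,12),r2(p,.043),0],[.6,.06,.09,0])
def r3(p):
    global fl
    sh={"scene":p[4:6],"top":p[6:8]}
    a=np.concatenate([proj(c,bp(p,u,v,w))+sh[c]-np.array(px) for c,px,u,v,w in obs])
    o=[]
    for c,px in fl:
        A=proj(c,bp(p,.024,.1,.043))+sh[c];B=proj(c,bp(p,.024,-.1,.043))+sh[c];d=(B-A)/np.linalg.norm(B-A);n=np.array([-d[1],d[0]])
        o.append((np.array(px)-A)@n)
    return np.r_[a/.4,np.array(o)/.5,np.array(p[4:8])/.8,(p[2]-.0975)/.002]
s=least_squares(r3,[.6,.06,.09,0,0,0,0,0]);print(np.round(s.x,4),np.round(s.fun,1),s.cost)
E
python3 fit2.py
```

```text
[ 0.62252542  0.06592926  0.09066182 -0.06618401] [-0.3 -1.2 -0.2 -0.9  0.  -0.3 -0.5 -0.1  0.1  0.2  0.4 -0.2 -1.3 -0.5
 -0.6 -0.1 -0.1  0.1] 2.606258201729744
[ 0.62376681  0.06554376  0.08903995 -0.0664847   0.04733569] [-0.3 -1.  -0.3 -0.6 -0.1 -0.  -0.3 -0.5  0.2 -0.1  0.5 -0.5 -1.  -0.2
 -0.4 -0.5 -0.5 -0.2] 1.9777148823672261
[ 0.6203  0.0668  0.0954 -0.0634 -0.0198  1.1404  0.3553 -0.437 ] [-0.8 -2.6 -0.3 -1.9  0.2 -0.3 -1.6 -0.1  0.5  0.5  0.9 -0.3 -2.7 -1.2
 -1.4 -0.4 -0.2  0.3 -0.   1.4  0.4 -0.5 -1. ] 15.014809815332788
```

Run:
```python
from h import *
im=cv2.imread("pics/top0.png")
def crop(x0,x1,y0,y1,f,o,im):
    c=cv2.resize(im[y0:y1,x0:x1],None,fx=f,fy=f,interpolation=cv2.INTER_NEAREST)
    for x in range(x0,x1,5): cv2.putText(c,str(x),((x-x0)*f,8),0,.3,(0,0,255),1); cv2.line(c,((x-x0)*f,0),((x-x0)*f,c.shape[0]),(90,90,90) ,1)
    for y in range(y0,y1,5): cv2.putText(c,str(y),(0,(y-y0)*f+4),0,.3,(0,0,255),1); cv2.line(c,(0,(y-y0)*f),(c.shape[1],(y-y0)*f),(90,90,90),1)
    cv2.imwrite(f"pics/{o}.png",c)
crop(410,450,225,280,10,"c3",im)
crop(240,275,130,240,5,"c4",im)
crop(250,300,180,272,6,"c5",cv2.imread("pics/scene0.png"))
A=onz("top",(436.4-.5,234-.5),.058);B=onz("top",(433.5-.5,271.1-.5),.058)
print(A,B,(A+B)/2,np.linalg.norm(A-B),np.arctan2((A-B)[1],(A-B)[0]))
```

```text
[ 0.47260993 -0.29690003  0.058     ] [ 0.36441511 -0.28497158  0.058     ] [ 0.41851252 -0.29093581  0.058     ] 0.10885039107151408 -0.1098062488110467
```

View pics/c3.png

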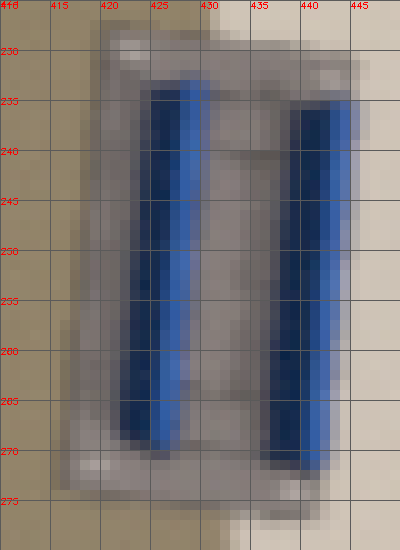

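View pics/c4.png

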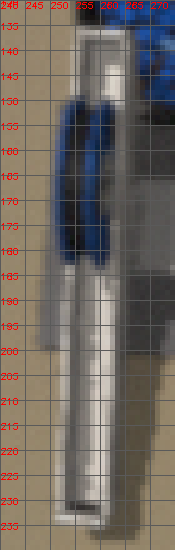

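View pics/c5.png

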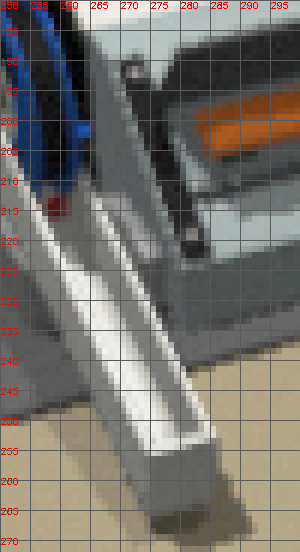

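```bash
cat >> h.py <<'E'
from scipy.spatial.transform import Rotation as Ro
def st():
    s=readout.get_state();q=s["orientation"];return s,np.array(s["tcp_pos"]),Ro.from_quat([q[1],q[2],q[3],q[0]])
def rel(pos,Rm):
    s,p,R=st();d=R.inv().apply(np.asarray(pos)-p);t=(R.inv()*Ro.from_matrix(Rm)).as_rotvec()
    return np.round(d,4),np.round(t,4)
def frame(x,y):
    x=np.array(x)/np.linalg.norm(x);y=np.array(y)-x*(np.array(y)@x);y/=np.linalg.norm(y);return np.c_[x,y,np.cross(x,y)]
def show(): 
    s,p,R=st();print("t",round(s["clock"],2),"p",np.round(p,4),"F",np.round(s["wrist_force"],1),"gap",round(s["finger_gap"],4),"q",np.round(s["joint_pos"],2));print(np.round(R.as_matrix(),3))
yaw=-.064;BM=np.array([.6215,.0663,.093])
Zr=Ro.from_euler("z",yaw).as_matrix();a38=np.radians(38)
Nw=Zr@[-np.sin(a38),0,np.cos(a38)];Uw=Zr@[np.cos(a38),0,np.sin(a38)];Yw=Zr@[0,1,0]
E
python3 - <<'E'
from h import *
show()
for sg in(1,-1):
    F=frame(-Nw,sg*Yw);print(sg,rel(BM+.09*Nw,F))
for px,z in(((431,165),.122),((399,188),0)):pass
print("bottle",onz("scene",(398,187),0),onz("top",(435.5,165),.12))
E
```

```text
t 0.8 p [ 0.1471 -0.5559  0.2313] F [ 0.3  0.4 -1. ] gap 0.0854 q [-1.45  0.31  0.05  1.3  -0.    1.43]
[[ 0.     0.256 -0.967]
 [-0.    -0.967 -0.256]
 [-1.     0.     0.   ]]
1 (array([ 0.0673, -0.4977, -0.5653]), array([-2.6782, -0.1501,  0.9222]))
-1 (array([ 0.0673, -0.4977, -0.5653]), array([0.3109, 0.6574, 0.107 ]))
bottle [ 0.65445496 -0.27814299  0.        ] [ 0.66534014 -0.28458864  0.12      ]
```

Run:
```python
from h import *
print(rel(BM+.13*Nw,frame(-Nw,-Yw)))
```

```text
(array([ 0.0358, -0.5055, -0.5419]), array([0.3109, 0.6574, 0.107 ]))
```

Emit:
drive_tool(moves=[[[0.003, -0.042, -0.045, 0.026, 0.055, 0.009, 255], [0.006, -0.084, -0.09, 0.052, 0.11, 0.018, 255], [0.009, -0.126, -0.135, 0.078, 0.165, 0.027, 255], [0.012, -0.168, -0.18, 0.104, 0.22, 0.036, 255], [0.015, -0.21, -0.225, 0.13, 0.275, 0.045, 255]]])

```text
clock: 1.42
tcp_pos: [0.3117, -0.2938, 0.2165]
orientation: [0.048, 0.798, 0.041, -0.6]
wrist_force: [0.9, -0.7, 0.7]
finger_gap: 0.0002
```

Run:
```python
from h import *
show();print(rel(BM+.13*Nw,frame(-Nw,-Yw)))
```

```text
t 1.43 p [ 0.3117 -0.2938  0.2165] F [ 0.9 -0.7  0.7] gap 0.0002 q [-1.13 -0.1  -0.49  1.06  0.26  1.9 ]
[[ 0.277  0.122 -0.953]
 [ 0.008 -0.992 -0.125]
 [-0.961  0.027 -0.276]]
(array([ 0.0868, -0.3348, -0.259 ]), array([0.1798, 0.3801, 0.0611]))
```

Run:
```python
from h import *
print(rel(BM+.15*Nw,frame(-Nw,Yw)))
```

```text
(array([ 0.0682, -0.3366, -0.2518]), array([-2.9079, -0.0901,  0.5611]))
```

Emit:
drive_tool(moves=[[[0.005, -0.025, -0.019, -0.18, -0.006, 0.035, 255], [0.01, -0.05, -0.038, -0.36, -0.012, 0.07, 255], [0.015, -0.075, -0.057, -0.54, -0.018, 0.105, 255], [0.02, -0.1, -0.075, -0.72, -0.023, 0.14, 255], [0.025, -0.125, -0.094, -0.9, -0.028, 0.174, 255]]])

```text
clock: 2.05
tcp_pos: [0.3933, -0.1568, 0.2154]
orientation: [0.443, 0.689, 0.23, -0.526]
wrist_force: [-0.2, -0.0, 0.6]
finger_gap: -0.0001
```

Run:
```python
from h import *
show();print(rel(BM+.15*Nw,frame(-Nw,Yw)))
```

```text
t 2.05 p [ 0.3933 -0.1568  0.2154] F [-0.2 -0.   0.6] gap -0.0001 q [-0.63 -0.29 -0.68  0.81  0.08  1.52]
[[ 0.341  0.783 -0.52 ]
 [-0.148 -0.502 -0.852]
 [-0.928  0.368 -0.055]]
(array([ 0.0163, -0.0099, -0.2658]), array([-2.002 , -0.0607,  0.3857]))
```

Emit:
drive_tool(moves=[[[0.003, -0.002, -0.045, -0.18, -0.005, 0.035, 255], [0.006, -0.004, -0.09, -0.36, -0.011, 0.07, 255], [0.009, -0.006, -0.135, -0.54, -0.016, 0.104, 255], [0.012, -0.008, -0.18, -0.72, -0.022, 0.139, 255], [0.015, -0.009, -0.22, -0.9, -0.027, 0.174, 255]]])

```text
clock: 2.68
tcp_pos: [0.5064, 0.0348, 0.2106]
orientation: [0.745, 0.436, 0.372, -0.341]
wrist_force: [-0.0, -0.3, 1.4]
finger_gap: 0.0002
```

Run:
```python
from h import *
show();print(rel(BM+.12*Nw,frame(-Nw,Yw)))
```

```text
t 2.67 p [0.5064 0.0348 0.2106] F [-0.  -0.3  1.4] gap 0.0002 q [ 0.03 -0.18 -0.7   0.53 -0.2   1.19]
[[ 0.49   0.833  0.257]
 [-0.184  0.388 -0.903]
 [-0.852  0.396  0.344]]
(array([ 0.0332,  0.0394, -0.0299]), array([-1.0952, -0.0324,  0.2094]))
```

Emit:
drive_tool(moves=[[[0.006, 0.008, -0.006, -0.18, -0.005, 0.035, 255], [0.012, 0.016, -0.012, -0.36, -0.011, 0.07, 255], [0.018, 0.024, -0.018, -0.54, -0.016, 0.104, 255], [0.022, 0.03, -0.024, -0.72, -0.022, 0.139, 255], [0.025, 0.033, -0.027, -0.9, -0.027, 0.174, 255]]])

```text
clock: 3.3
tcp_pos: [0.539, 0.0679, 0.1929]
orientation: [0.891, 0.091, 0.436, -0.085]
wrist_force: [-0.3, 0.4, -0.0]
finger_gap: 0.0001
```

Run:
```python
from h import *
show();print(rel(BM+.06*Nw,frame(-Nw,Yw)))
```

```text
t 3.3 p [0.539  0.0679 0.1929] F [-0.3  0.4 -0. ] gap 0.0001 q [ 0.03 -0.17 -0.81  0.27 -0.09  0.26]
[[ 0.606  0.231  0.761]
 [-0.073  0.969 -0.237]
 [-0.792  0.088  0.604]]
(array([0.0692, 0.0066, 0.0028]), array([-0.1886, -0.0045,  0.0344]))
```

Emit:
drive_tool(moves=[[[0.01, 0.002, 0.001, -0.08, -0.002, 0.015, 255], [0.025, 0.004, 0.002, -0.16, -0.004, 0.03, 255], [0.045, 0.006, 0.003, -0.189, -0.0045, 0.034, 255], [0.069, 0.0066, 0.003, -0.189, -0.0045, 0.034, 255], [0.069, 0.0066, 0.003, -0.189, -0.0045, 0.034, 255]]])

```text
clock: 3.92
tcp_pos: [0.584, 0.0684, 0.1389]
orientation: [0.898, 0.014, 0.44, -0.029]
wrist_force: [-0.1, -0.5, -0.7]
finger_gap: -0.0002
```

Run:
```python
from h import *
show();print(rel(BM+.0*Nw,frame(-Nw,Yw)))
s,p,R=st()
for n in("scene","top"):
    im=cams.read_camera(n);cv2.imwrite(f"pics/{n}1.png",im);print(n,proj(n,p),proj(n,BM))
    c=im[150:240,260:370] if n=="scene" else im[140:220,260:370]
    cv2.imwrite(f"pics/{n}1c.png",cv2.resize(c,None,fx=7,fy=6 if n=="scene" else 7,interpolation=0))
```

```text
t 3.92 p [0.584  0.0684 0.1389] F [-0.1 -0.5 -0.7] gap -0.0002 q [ 0.   -0.01 -0.84  0.08 -0.04  0.05]
[[ 0.612  0.064  0.788]
 [-0.04   0.998 -0.05 ]
 [-0.79  -0.001  0.613]]
(array([0.0593, 0.0003, 0.0016]), array([ 0.0002, -0.0032,  0.0008]))
scene [318.01097424 185.72236655] [312.36410998 193.64400362]
top [311.80989694 191.53233946] [313.25227199 181.36003434]
```

View pics/scene1c.png

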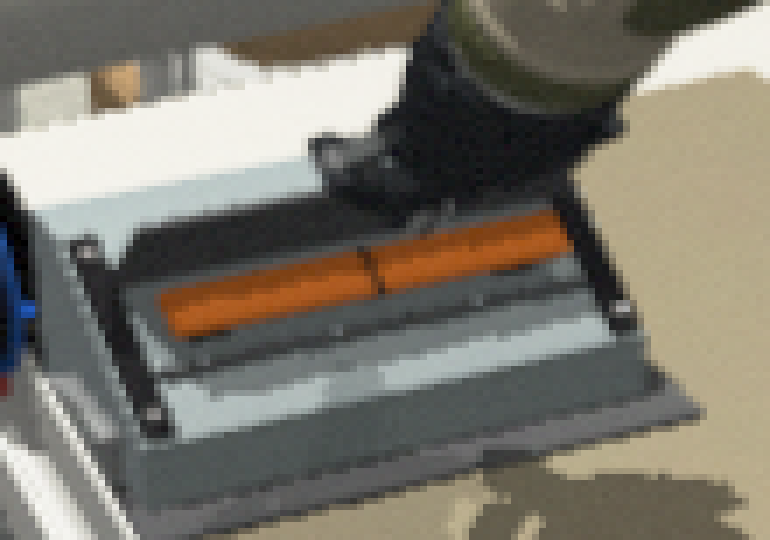

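View pics/top1c.png

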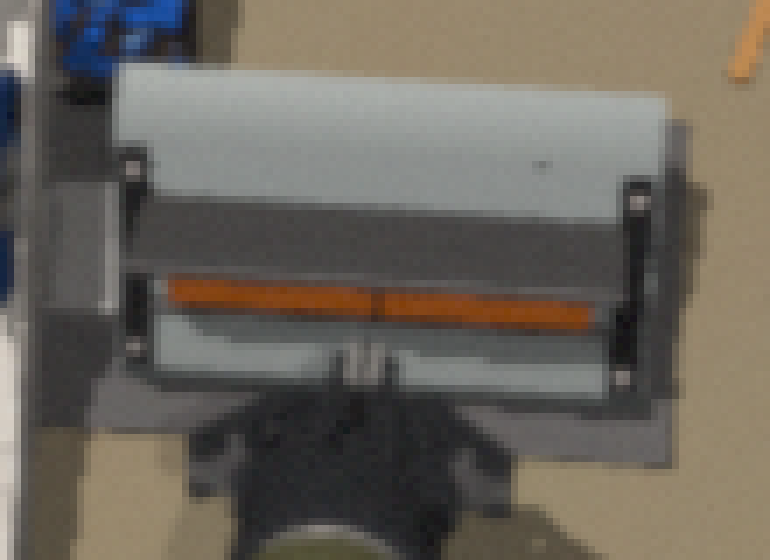

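Emit:
drive_tool(moves=[[[0.01, 0, 0.001, 0, 0, 0, 255], [0.02, 0, 0.0015, 0, 0, 0, 255], [0.03, 0, 0.0015, 0, 0, 0, 255], [0.04, 0, 0.0015, 0, 0, 0, 255], [0.042, 0, 0.0015, 0, 0, 0, 255]]])

```text
clock: 4.65
tcp_pos: [0.611, 0.0668, 0.1071]
orientation: [0.898, 0.014, 0.439, -0.029]
wrist_force: [-0.0, 0.7, 1.1]
finger_gap: 0.0001
```

Run:
```python
from h import *
show();print(rel(BM+.0*Nw,frame(-Nw,Yw)))
s,p,R=st()
for n in("scene","top"):
    im=cams.read_camera(n);cv2.imwrite(f"pics/{n}2.png",im);print(n,[np.round(proj(n,p+R.apply([0,y,z])),1).tolist() for y,z in((0,0),(.0145,.011),(.0145,-.011),(-.0145,.011),(-.0145,-.011))])
    c=im[165:215,280:355] if n=="scene" else im[160:210,280:355]
    cv2.imwrite(f"pics/{n}2c.png",cv2.resize(c,None,fx=10,fy=10,interpolation=0))
```

```text
t 4.65 p [0.611  0.0668 0.1071] F [-0.   0.7  1.1] gap 0.0001 q [-0.    0.1  -0.83 -0.02 -0.04  0.05]
[[ 0.612  0.064  0.788]
 [-0.04   0.998 -0.05 ]
 [-0.79  -0.001  0.614]]
(array([ 0.0175,  0.0002, -0.0003]), array([ 0.0004, -0.0026,  0.0006]))
scene [[313.9, 191.1], [308.0, 188.8], [310.6, 195.7], [317.2, 186.6], [319.8, 193.4]]
top [[312.9, 184.0], [308.0, 180.3], [307.8, 187.0], [318.0, 181.0], [317.7, 187.7]]
```

View pics/scene2c.png

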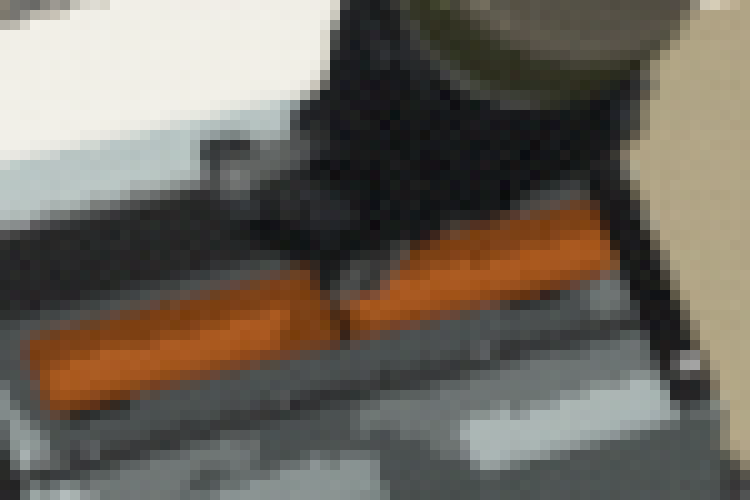

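View pics/top2c.png

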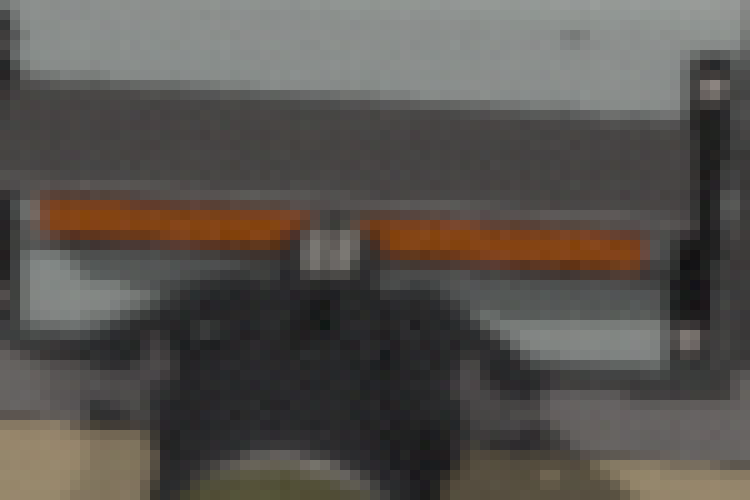

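Emit:
drive_tool(moves=[[[0.004, 0, 0, 0, 0.0, 0, 255], [0.008, 0, 0, 0, 0, 0, 255], [0.011, 0, 0, 0, 0, 0, 255], [0.013, 0, 0, 0, 0, 0, 255], [0.013, 0, 0, 0, 0, 0, 255]]])

```text
clock: 5.38
tcp_pos: [0.6189, 0.0663, 0.0971]
orientation: [0.898, 0.014, 0.439, -0.029]
wrist_force: [-0.3, 0.5, 0.2]
finger_gap: 0.0003
```

```bash
cat > f.py <<'E'
from h import *
s,p,R=st();print("along N",round(s["wrist_force"]@Nw,2),"U",round(s["wrist_force"]@Uw,2),"Y",round(s["wrist_force"]@Yw,2),"d rel",rel(BM,frame(-Nw,Yw))[0],"T",np.round(s["ft_torque"],2))
E
python3 f.py
```

```text
along N 0.34 U -0.19 Y 0.5 d rel [ 0.0049  0.0002 -0.0005] T [0.01 0.58 0.06]
```

Emit:
drive_tool(moves=[[[0.002, 0, 0, 0, 0.0, 0, 255], [0.004, 0, 0, 0, 0, 0, 255], [0.005, 0, 0, 0, 0, 0, 255], [0.006, 0, 0, 0, 0, 0, 255], [0.006, 0, 0, 0, 0, 0, 255]]])

```text
clock: 6.0
tcp_pos: [0.6227, 0.0661, 0.0925]
orientation: [0.898, 0.014, 0.439, -0.029]
wrist_force: [-1.4, -0.3, 2.7]
finger_gap: 0.0
```

```bash
python3 f.py
```

```text
along N 2.98 U 0.59 Y -0.44 d rel [-0.0011  0.0002 -0.0006] T [0.   0.55 0.01]
```

Emit:
drive_tool(moves=[[[0.004, 0, 0, 0, 0.0, 0, 255], [0.008, 0, 0, 0, 0, 0, 255], [0.011, 0, 0, 0, 0, 0, 255], [0.0125, 0, 0, 0, 0, 0, 255], [0.0125, 0, 0, 0, 0, 0, 255]]])

```text
clock: 6.62
tcp_pos: [0.629, 0.0659, 0.0846]
orientation: [0.898, 0.013, 0.438, -0.029]
wrist_force: [-33.4, 0.9, 36.2]
finger_gap: -0.0003
```

```bash
python3 f.py
python3 - <<'E'
from h import *
for n in("scene","top"):
    im=cams.read_camera(n);cv2.imwrite(f"pics/{n}3.png",im)
    c=im[150:275,210:370] if n=="scene" else im[130:240,230:370]
    cv2.imwrite(f"pics/{n}3c.png",cv2.resize(c,None,fx=4.7,fy=4.7,interpolation=0))
E
```

```text
along N 49.05 U -4.03 Y -1.24 d rel [-0.0112 -0.0001 -0.0008] T [-0.19  1.51 -0.28]
```

View pics/scene3c.png

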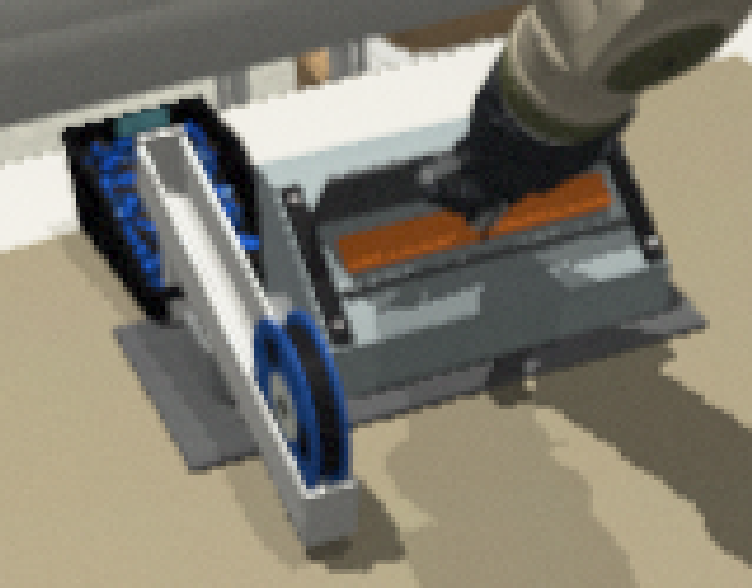

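View pics/top3c.png

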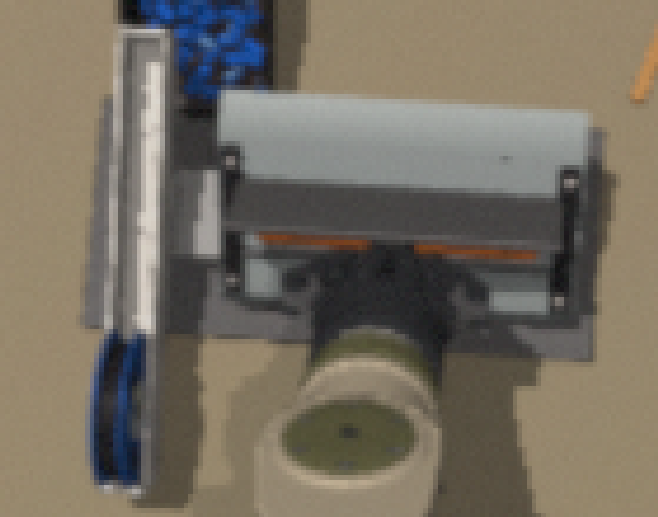

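The bar is at its stop, and the reel has reached the low end of the lane, near (252,218) in the top view. I'll back off along the normal.

Emit:
drive_tool(moves=[[[-0.001, 0, 0, 0, 0, 0, 255], [-0.005, 0, 0, 0, 0, 0, 255], [-0.015, 0, 0, 0, 0, 0, 255], [-0.04, 0, 0, 0, 0, 0, 255], [-0.08, 0, 0, 0, 0, 0, 255]]])

```text
clock: 7.35
tcp_pos: [0.5789, 0.0691, 0.1469]
orientation: [0.898, 0.013, 0.44, -0.029]
wrist_force: [0.2, 0.4, 0.9]
finger_gap: 0.0002
```

```bash
python3 f.py
python3 - <<'E'
from h import *
show()
for n in("scene","top"):
    im=cams.read_camera(n);cv2.imwrite(f"pics/{n}4.png",im)
    x0,y0=(255,170) if n=="scene" else (235,170)
    c=cv2.resize(im[y0:y0+100,x0:x0+60] if n=="scene" else im[y0:y0+75,x0:x0+45],None,fx=8,fy=8,interpolation=0)
    for k in range(0,100,10):
        cv2.putText(c,str(y0+k),(0,k*8+8),0,.35,(0,0,255));cv2.putText(c,str(x0+k),(k*8,8),0,.35,(0,0,255))
    cv2.imwrite(f"pics/{n}4c.png",c[:,:] if c.shape[0]<=600 else cv2.resize(c,None,fx=.75,fy=.75))
    for r in finder.regions_of(n,"reel_center")[:2]:
        m=r["pixels"];ys,xs=np.nonzero(m);print(n,r["conf"],r["point"],xs.min(),xs.max(),ys.min(),ys.max(),m.sum())
    for r in finder.regions_of(n,"bar_mid")[:2]:
        m=r["pixels"];ys,xs=np.nonzero(m);print(n,r["conf"],r["point"],xs.min(),xs.max(),ys.min(),ys.max(),m.sum())
E
```

```text
along N 0.56 U 0.68 Y 0.38 d rel [ 0.0688 -0.      0.0007] T [ 0.06  0.51 -0.03]
t 7.35 p [0.5789 0.0691 0.1469] F [0.2 0.4 0.9] gap 0.0002 q [ 0.   -0.03 -0.83  0.11 -0.04  0.05]
[[ 0.612  0.064  0.789]
 [-0.04   0.998 -0.05 ]
 [-0.79  -0.001  0.613]]
scene 0.56 [291.8, 209.9] 236 358 177 265 5716
scene 0.55 [274.2, 234.2] 264 284 217 253 508
scene 0.81 [311.9, 197.1] 283 340 186 205 465
top 0.76 [253.6, 213.6] 249 260 201 232 327
top 0.78 [313.5, 183.8] 283 344 179 187 246
```

View pics/scene4c.png

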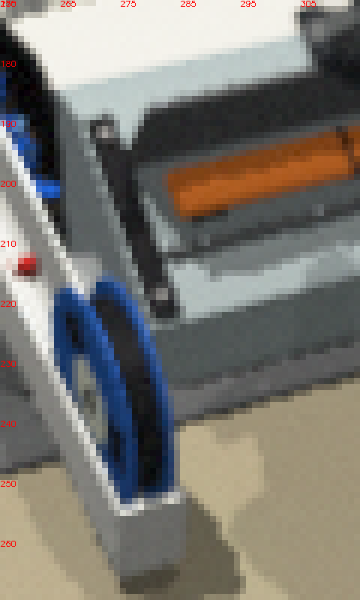

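View pics/top4c.png

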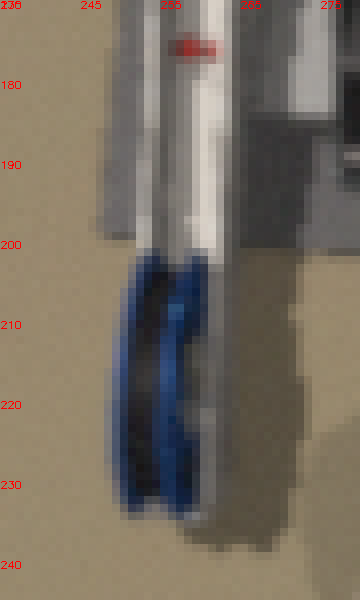

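```bash
cat > reel.py <<'E'
from h import *
from scipy.optimize import least_squares
th=np.linspace(0,2*np.pi,180)
def pts(c,y):
    Z=Ro.from_euler("z",y).as_matrix()
    return np.array([c+Z@[.05*np.cos(t),w,.05*np.sin(t)] for t in th for w in(-.01,.01)])
def box(n,c,y):
    q=np.array([proj(n,x) for x in pts(c,y)]);return np.r_[q.min(0),q.max(0)]
def r(p):
    t=box("top",p,yaw);s=box("scene",p,yaw)
    return np.r_[t[0]-248.2,t[1]-200.6,t[3]-232.9,s[1]-216.3,s[2]-283.7]
S=least_squares(r,[.5,.22,.1],diff_step=1e-4);c=S.x;print(c,np.round(S.fun,2))
l=Zr.T@(c-BM);print("local",l+[0,0,BM[2]])
print(box("top",c,yaw),box("scene",c,yaw))
for ly in(.165,):
    w=BM+Zr@[l[0],ly,0];print(w)
E
python3 reel.py
```

```text
[0.51809155 0.2383575  0.07056322] [ 0.14 -0.86  0.88  0.05 -0.12]
local [-0.1142009   0.16509163  0.07056322]
[248.33626154 199.74359426 261.97261037 233.77705584] [262.38647435 216.35389179 283.58286674 256.14267229]
[0.51808569 0.23826606 0.093     ]
```

```bash
cat >> h.py <<'E'
RC=np.array([.518,.2383,.0706]); FG=frame([0,0,-1],Yw)
SS=np.array([.4185,-.291,.008]); FS=frame([0,0,-1],[np.sin(.11),np.cos(.11),0])
E
python3 - <<'E'
from h import *
print(rel(RC+[0,0,.11],FG))
E
```

```text
(array([-0.0713,  0.1649, -0.0365]), array([0.0008, 0.6621, 0.001 ]))
```

Emit:
drive_tool(moves=[[[-0.03, 0.015, -0.015, 0, 0.13, 0, 255], [-0.05, 0.055, -0.025, 0, 0.29, 0, 255], [-0.065, 0.1, -0.03, 0, 0.45, 0, 255], [-0.071, 0.145, -0.036, 0, 0.6, 0.001, 180], [-0.0713, 0.165, -0.0365, 0.001, 0.662, 0.001, 100]]])

```text
clock: 8.28
tcp_pos: [0.5192, 0.2407, 0.1789]
orientation: [0.705, 0.022, 0.708, -0.022]
wrist_force: [0.4, -0.0, -0.6]
finger_gap: 0.0356
```

Run:
```python
from h import *
show();print(rel(RC+[0,0,.065],FG));print(rel(RC+[0,0,.0085],FG))
```

```text
t 8.28 p [0.5192 0.2407 0.1789] F [ 0.4 -0.  -0.6] gap 0.0356 q [ 0.29  0.33 -0.06  1.19  0.    0.36]
[[-0.004  0.063  0.998]
 [-0.     0.998 -0.063]
 [-1.    -0.    -0.004]]
(array([ 0.0433, -0.0025, -0.0008]), array([ 0.0013, -0.0043,  0.0003]))
(array([ 0.0998, -0.0024, -0.0006]), array([ 0.0013, -0.0043,  0.0003]))
```

Now down to 12 mm above the reel's rim, then look.

Emit:
drive_tool(moves=[[[0.01, -0.0025, -0.001, 0.001, -0.004, 0, 100], [0.02, -0.0025, -0.001, 0.001, -0.004, 0, 100], [0.03, -0.0025, -0.001, 0.001, -0.004, 0, 100], [0.038, -0.0025, -0.001, 0.001, -0.004, 0, 100], [0.038, -0.0025, -0.001, 0.001, -0.004, 0, 100]]])

```text
clock: 8.9
tcp_pos: [0.5172, 0.2377, 0.1404]
orientation: [0.706, 0.023, 0.707, -0.023]
wrist_force: [1.0, 0.5, 0.7]
finger_gap: 0.0515
```

Run:
```python
from h import *
show();print(rel(RC+[0,0,.0085],FG))
for n in("scene","top"):
    im=cams.read_camera(n);cv2.imwrite(f"pics/{n}5.png",im)
    x0,y0=(235,165) if n=="scene" else (220,170)
    cv2.imwrite(f"pics/{n}5c.png",cv2.resize(im[y0:y0+100,x0:x0+80] if n=="scene" else im[y0:y0+75,x0:x0+80],None,fx=6,fy=6,interpolation=0))
```

```text
t 8.9 p [0.5172 0.2377 0.1404] F [1.  0.5 0.7] gap 0.0515 q [ 0.29  0.34 -0.14  1.09 -0.    0.35]
[[-0.001  0.064  0.998]
 [-0.001  0.998 -0.064]
 [-1.    -0.001 -0.001]]
(array([0.0613, 0.0007, 0.0008]), array([-0.0003, -0.001 ,  0.0006]))
```

View pics/scene5c.png

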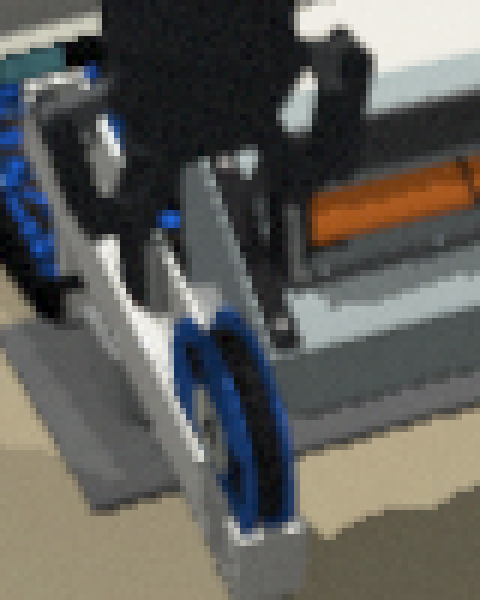

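View pics/top5c.png

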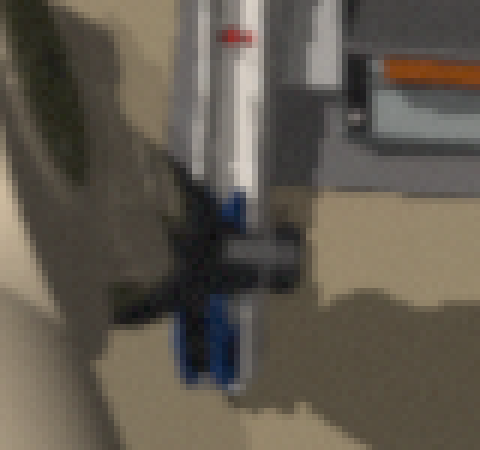

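Run:
```python
from h import *
s,p,R=st()
for dz in(0,.008):
  for y in(-.033,0,.033): print(dz,y,proj("scene",p+R.apply([-dz,y,0])),proj("top",p+R.apply([-dz,y,0])))
```

```text
0 -0.033 [283.60864706 210.0742018 ] [262.5717995  215.30762304]
0 0 [271.23252491 213.22522754] [250.85191303 214.48516355]
0 0.033 [258.57862705 216.44697644] [239.15695412 213.66445338]
0.008 -0.033 [283.47015834 207.40121484] [262.0911336  215.03791518]
0.008 0 [271.04547868 210.53443409] [250.28398147 214.20958479]
0.008 0.033 [258.34086217 213.73824699] [238.5021304  213.38302941]
```

Predicted and seen fingertips agree, at about (258..284, 215..210). Descend.

Emit:
drive_tool(moves=[[[0.015, 0.0005, 0.0008, 0, 0, 0, 100], [0.03, 0.0005, 0.0008, 0, 0, 0, 100], [0.045, 0.0005, 0.0008, 0, 0, 0, 100], [0.061, 0.0005, 0.0008, 0, 0, 0, 100], [0.061, 0.0005, 0.0008, 0, 0, 0, 100]]])

```text
clock: 9.62
tcp_pos: [0.5174, 0.2381, 0.0783]
orientation: [0.706, 0.022, 0.708, -0.023]
wrist_force: [-0.3, 0.3, -0.2]
finger_gap: 0.0522
```

Run:
```python
from h import *
show();print(rel(RC+[0,0,.0085],FG))
```

```text
t 9.62 p [0.5174 0.2381 0.0783] F [-0.3  0.3 -0.2] gap 0.0522 q [ 0.29  0.4  -0.22  0.95 -0.    0.35]
[[-0.003  0.064  0.998]
 [-0.001  0.998 -0.064]
 [-1.    -0.001 -0.003]]
(array([-0.0008,  0.0002,  0.0006]), array([-0.0001, -0.003 ,  0.0013]))
```

Emit:
drive_tool(moves=[[[0, 0, 0, 0, 0, 0, 150], [0, 0, 0, 0, 0, 0, 180], [0, 0, 0, 0, 0, 0, 210], [0, 0, 0, 0, 0, 0, 225], [0, 0, 0, 0, 0, 0, 225]]], squeeze=30)

```text
clock: 10.25
tcp_pos: [0.5178, 0.2382, 0.0788]
orientation: [0.706, 0.022, 0.707, -0.023]
wrist_force: [0.4, -0.4, 2.6]
finger_gap: 0.0195
```

Emit:
drive_tool(moves=[[[-0.005, 0, 0, 0, 0, 0, 235], [-0.015, 0, 0, 0, 0, 0, 235], [-0.03, 0, 0, 0, 0, 0, 235], [-0.05, 0, 0, 0, 0, 0, 235], [-0.075, 0, 0, 0, 0, 0, 235]]])

```text
clock: 10.88
tcp_pos: [0.5178, 0.2382, 0.1551]
orientation: [0.706, 0.022, 0.707, -0.023]
wrist_force: [0.0, -0.9, -0.7]
finger_gap: 0.0195
```

Run:
```python
from h import *
show();print(rel(SS+[0,0,.19],FS))
for n in("scene","top"):
    im=cams.read_camera(n);cv2.imwrite(f"pics/{n}6.png",im)
    x0,y0=(225,130) if n=="scene" else (210,150)
    cv2.imwrite(f"pics/{n}6c.png",cv2.resize(im[y0:y0+120,x0:x0+120] if n=="scene" else im[y0:y0+100,x0:x0+100],None,fx=5,fy=5,interpolation=0))
```

```text
t 10.88 p [0.5178 0.2382 0.1551] F [ 0.  -0.9 -0.7] gap 0.0195 q [ 0.29  0.34 -0.11  1.13 -0.    0.35]
[[-0.002  0.064  0.998]
 [-0.001  0.998 -0.064]
 [-1.    -0.001 -0.002]]
(array([-0.0422, -0.5345, -0.0653]), array([ 0.0459, -0.0021,  0.0011]))
```

View pics/scene6c.png

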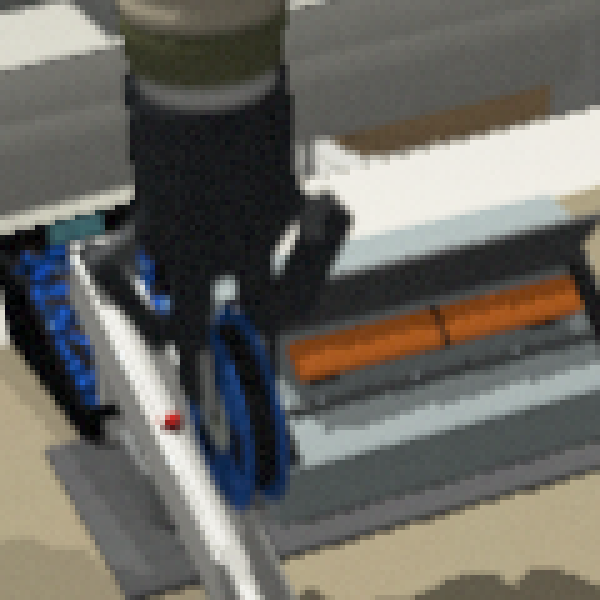

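Emit:
drive_tool(moves=[[[-0.03, -0.015, -0.01, 0, 0, 0, 235], [-0.042, -0.055, -0.015, 0.005, 0, 0, 235], [-0.042, -0.105, -0.02, 0.01, 0, 0, 235], [-0.042, -0.155, -0.025, 0.015, 0, 0, 235], [-0.042, -0.205, -0.03, 0.02, 0, 0, 235]]])

```text
clock: 11.6
tcp_pos: [0.4763, 0.0349, 0.1989]
orientation: [0.708, 0.03, 0.705, -0.029]
wrist_force: [0.5, 0.0, 0.1]
finger_gap: 0.0195
```

Run:
```python
from h import *
show();print(rel(SS+[0,0,.19],FS))
```

```text
t 11.6 p [0.4763 0.0349 0.1989] F [0.5 0.  0.1] gap 0.0195 q [-0.1   0.14 -0.26  1.17  0.   -0.01]
[[ 0.004  0.084  0.996]
 [ 0.001  0.996 -0.084]
 [-1.     0.001  0.004]]
(array([ 0.0004, -0.3296, -0.0303]), array([ 0.0263,  0.004 , -0.0013]))
```

Emit:
drive_tool(moves=[[[0, -0.05, -0.005, 0.005, 0, 0, 235], [0, -0.105, -0.01, 0.01, 0, 0, 235], [0, -0.16, -0.015, 0.015, 0.002, 0, 235], [0, -0.215, -0.02, 0.02, 0.004, -0.001, 235], [0, -0.265, -0.025, 0.026, 0.004, -0.001, 235]]])

```text
clock: 12.22
tcp_pos: [0.4285, -0.2289, 0.1983]
orientation: [0.706, 0.039, 0.706, -0.039]
wrist_force: [1.5, -0.7, -0.7]
finger_gap: 0.0198
```

Run:
```python
from h import *
show();print(rel(SS+[0,0,.19],FS))
```

```text
t 12.22 p [ 0.4285 -0.2289  0.1983] F [ 1.5 -0.7 -0.7] gap 0.0198 q [-0.66  0.15 -0.24  1.18  0.   -0.55]
[[ 0.     0.11   0.994]
 [ 0.     0.994 -0.11 ]
 [-1.     0.     0.   ]]
(array([ 0.0003, -0.0628, -0.0031]), array([-0.0004,  0.0002, -0.0002]))
```

Emit:
drive_tool(moves=[[[0, -0.03, -0.001, 0, 0, 0, 235], [0.005, -0.055, -0.003, 0, 0, 0, 235], [0.025, -0.063, -0.003, 0, 0, 0, 235], [0.05, -0.063, -0.003, 0, 0, 0, 235], [0.065, -0.063, -0.003, 0, 0, 0, 235]]])

```text
clock: 12.85
tcp_pos: [0.4178, -0.2907, 0.1316]
orientation: [0.706, 0.04, 0.706, -0.039]
wrist_force: [-0.5, -0.7, -1.0]
finger_gap: 0.0197
```

Run:
```python
from h import *
show();print(rel(SS+[0,0,.0585],FS))
for n in("scene","top"):
    im=cams.read_camera(n);cv2.imwrite(f"pics/{n}7.png",im)
    x0,y0=(385,140) if n=="scene" else (385,205)
    cv2.imwrite(f"pics/{n}7c.png",cv2.resize(im[y0:y0+100,x0:x0+100] ,None,fx=6,fy=6,interpolation=0))
    s,p,R=st();c=p-[0,0,.0085]
    print(n,[np.round(proj(n,c+FS@np.array([-z,y,x])),1).tolist() for x,y,z in((0.05,-.01,0),(.05,.01,0),(-.05,-.01,0),(-.05,.01,0))])
```

```text
t 12.85 p [ 0.4178 -0.2907  0.1316] F [-0.5 -0.7 -1. ] gap 0.0197 q [-0.77  0.24 -0.3   1.03  0.   -0.65]
[[-0.001  0.111  0.994]
 [ 0.002  0.994 -0.111]
 [-1.     0.001 -0.001]]
(array([ 0.0651, -0.0003,  0.0008]), array([-0.0009, -0.0014, -0.0015]))
scene [[448.9, 177.1], [443.2, 178.4], [471.1, 193.3], [465.3, 194.8]]
top [[445.7, 234.8], [438.5, 233.9], [443.0, 271.0], [435.7, 270.1]]
```

View pics/scene7c.png

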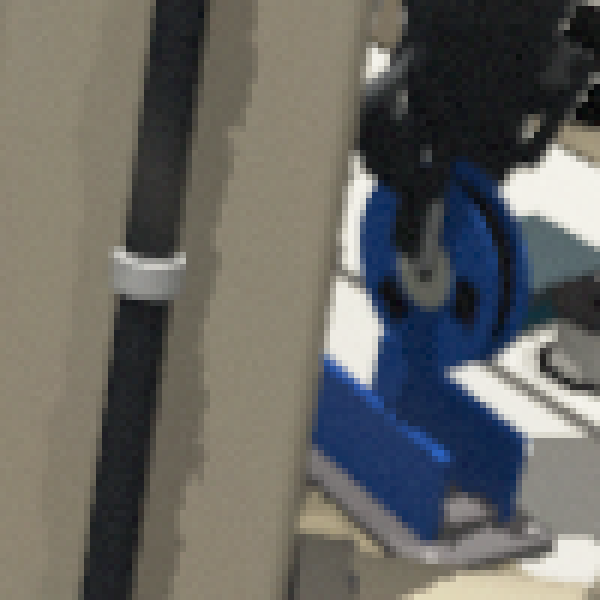

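View pics/top7c.png

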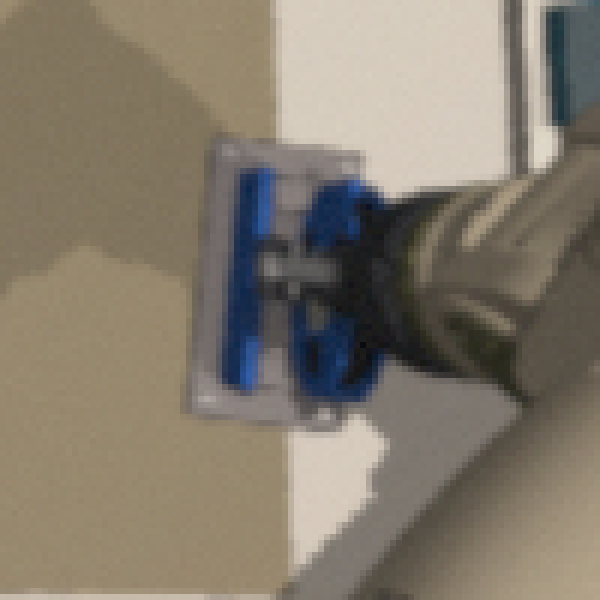

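Run:
```python
from h import *
Z=Ro.from_euler("z",-.11).as_matrix()
for y in(.026,.018,-.018,-.026):print(y,np.round(proj("scene",np.array([.4185,-.291,.058])+Z@[-.055,y,0]),1),np.round(proj("scene",np.array([.4185,-.291,.0])+Z@[-.055,y,0]),1))
```

```text
0.026 [457.9 215.9] [454.6 232.7]
0.018 [460.2 215.3] [456.9 232. ]
-0.018 [470.6 212.5] [467.  229.2]
-0.026 [472.8 211.9] [469.3 228.5]
```

The scene view confirms the stand pose: cheek corners were seen at (459,216) and (472,212), as predicted. Lowering.

Emit:
drive_tool(moves=[[[0.012, 0, 0.0008, 0, 0, 0, 235], [0.025, 0, 0.0008, 0, 0, 0, 235], [0.038, 0, 0.0008, 0, 0, 0, 235], [0.05, 0, 0.0008, 0, 0, 0, 235], [0.06, 0, 0.0008, 0, 0, 0, 235]]])

```text
clock: 13.58
tcp_pos: [0.418, -0.2898, 0.0705]
orientation: [0.705, 0.04, 0.707, -0.038]
wrist_force: [0.5, 0.1, -0.9]
finger_gap: 0.0194
```

Run:
```python
from h import *
show();print(rel(SS+[0,0,.0585],FS))
```

```text
t 13.57 p [ 0.418  -0.2898  0.0705] F [ 0.5  0.1 -0.9] gap 0.0194 q [-0.76  0.3  -0.39  0.89  0.   -0.65]
[[-0.003  0.11   0.994]
 [ 0.003  0.994 -0.11 ]
 [-1.     0.003 -0.003]]
(array([ 0.004 , -0.0011,  0.0006]), array([-0.0003, -0.0032, -0.0028]))
```

Emit:
drive_tool(moves=[[[0.001, -0.001, 0.0005, 0, -0.003, -0.003, 235], [0.002, -0.001, 0.0005, 0, -0.003, -0.003, 235], [0.003, -0.001, 0.0005, 0, -0.003, -0.003, 235], [0.004, -0.001, 0.0005, 0, -0.003, -0.003, 235], [0.004, -0.001, 0.0005, 0, -0.003, -0.003, 235]]])

```text
clock: 14.2
tcp_pos: [0.4185, -0.2909, 0.0666]
orientation: [0.706, 0.039, 0.706, -0.039]
wrist_force: [-0.5, -0.7, -0.2]
finger_gap: 0.0196
```

Emit:
drive_tool(moves=[[[0.0005, 0, 0, 0, 0, 0, 235], [0.001, 0, 0, 0, 0, 0, 235], [0.0015, 0, 0, 0, 0, 0, 235], [0.0015, 0, 0, 0, 0, 0, 235], [0.0015, 0, 0, 0, 0, 0, 235]]])

```text
clock: 14.82
tcp_pos: [0.4185, -0.2909, 0.0651]
orientation: [0.706, 0.039, 0.706, -0.039]
wrist_force: [-0.9, -0.0, -2.1]
finger_gap: 0.0196
```

Emit:
drive_tool(moves=[[[0.0005, 0, 0, 0, 0, 0, 235], [0.001, 0, 0, 0, 0, 0, 235], [0.001, 0, 0, 0, 0, 0, 235], [0.001, 0, 0, 0, 0, 0, 235], [0.001, 0, 0, 0, 0, 0, 235]]])

```text
clock: 15.45
tcp_pos: [0.4184, -0.2909, 0.0641]
orientation: [0.706, 0.039, 0.706, -0.039]
wrist_force: [-0.3, -0.4, -1.3]
finger_gap: 0.0199
```

Run:
```python
from h import *
show()
for n in("scene","top"):
    im=cams.read_camera(n);cv2.imwrite(f"pics/{n}8.png",im)
    x0,y0=(385,140) if n=="scene" else (385,205)
    cv2.imwrite(f"pics/{n}8c.png",cv2.resize(im[y0:y0+100,x0:x0+100] ,None,fx=6,fy=6,interpolation=0))
show()
```

```text
t 15.45 p [ 0.4184 -0.2909  0.0641] F [-0.3 -0.4 -1.3] gap 0.0199 q [-0.76  0.3  -0.4   0.87 -0.   -0.65]
[[-0.     0.11   0.994]
 [-0.     0.994 -0.11 ]
 [-1.    -0.     0.   ]]
t 15.55 p [ 0.4185 -0.2909  0.0641] F [-0.1  0.4 -0. ] gap 0.0197 q [-0.76  0.3  -0.4   0.87 -0.   -0.65]
[[ 0.     0.11   0.994]
 [-0.     0.994 -0.11 ]
 [-1.    -0.     0.   ]]
```

View pics/scene8c.png

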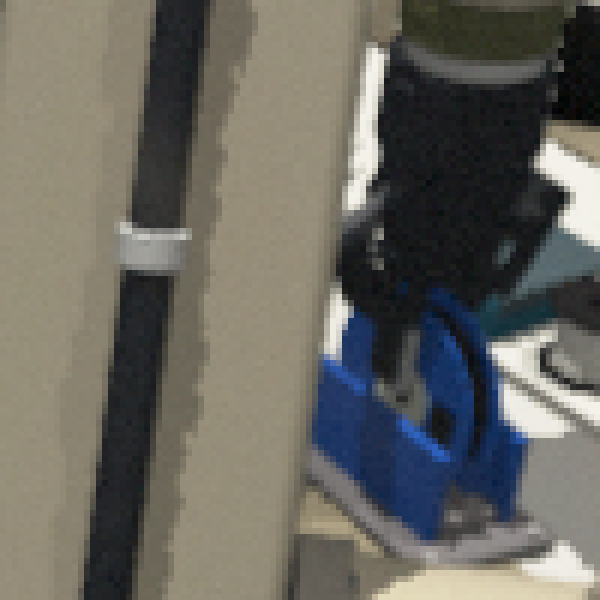

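Emit:
drive_tool(moves=[[[0.0005, 0, 0, 0, 0, 0, 235], [0.001, 0, 0, 0, 0, 0, 235], [0.0015, 0, 0, 0, 0, 0, 235], [0.0015, 0, 0, 0, 0, 0, 235], [0.0015, 0, 0, 0, 0, 0, 235]]])

```text
clock: 16.18
tcp_pos: [0.4184, -0.2909, 0.0626]
orientation: [0.706, 0.039, 0.706, -0.039]
wrist_force: [0.2, 0.3, 0.5]
finger_gap: 0.0197
```

Run:
```python
from h import *
for i in range(3):
    show(); cams.read_camera("top")
```

```text
t 16.18 p [ 0.4184 -0.2909  0.0626] F [0.2 0.3 0.5] gap 0.0197 q [-0.76  0.31 -0.4   0.86 -0.   -0.65]
[[-0.     0.11   0.994]
 [-0.     0.994 -0.11 ]
 [-1.    -0.    -0.   ]]
t 16.23 p [ 0.4185 -0.2909  0.0626] F [ 0.2  0.1 -1. ] gap 0.0197 q [-0.76  0.31 -0.4   0.86 -0.   -0.65]
[[-0.     0.11   0.994]
 [-0.     0.994 -0.11 ]
 [-1.    -0.     0.   ]]
t 16.27 p [ 0.4185 -0.2909  0.0626] F [ 0.2 -0.2 -1.1] gap 0.0194 q [-0.76  0.31 -0.4   0.86 -0.   -0.65]
[[ 0.     0.11   0.994]
 [-0.     0.994 -0.11 ]
 [-1.    -0.     0.   ]]
```

Emit:
drive_tool(moves=[[[0.0005, 0, 0, 0, 0, 0, 235], [0.001, 0, 0, 0, 0, 0, 235], [0.0015, 0, 0, 0, 0, 0, 235], [0.0015, 0, 0, 0, 0, 0, 235], [0.0015, 0, 0, 0, 0, 0, 235]]])

```text
clock: 16.95
tcp_pos: [0.4184, -0.2909, 0.0611]
orientation: [0.706, 0.039, 0.706, -0.039]
wrist_force: [-0.6, 0.1, -0.9]
finger_gap: 0.0195
```

Run:
```python
from h import *
for i in range(3):
    show(); im=cams.read_camera("scene")
cv2.imwrite("pics/s9.png",cv2.resize(im[165:245,430:500],None,fx=8,fy=7.5,interpolation=2))
s,p,R=st()
for dz in(.045,.05,.055,.0585):print(dz,[np.round(proj("scene",np.array([p[0],p[1],p[2]-dz+.05])+FS@[0,y,0]+[0,0,.05]),1).tolist() for y in(.01,-.01)])
```

```text
t 16.95 p [ 0.4184 -0.2909  0.0611] F [-0.6  0.1 -0.9] gap 0.0195 q [-0.76  0.31 -0.4   0.86 -0.   -0.65]
[[-0.     0.11   0.994]
 [-0.     0.994 -0.11 ]
 [-1.    -0.     0.   ]]
t 17.0 p [ 0.4185 -0.2909  0.0611] F [-0.3  0.2 -1. ] gap 0.0199 q [-0.76  0.31 -0.4   0.86 -0.   -0.65]
[[ 0.     0.11   0.994]
 [-0.     0.994 -0.11 ]
 [-1.    -0.     0.   ]]
t 17.05 p [ 0.4185 -0.2909  0.0611] F [-1.  -0.3 -1.3] gap 0.02 q [-0.76  0.31 -0.4   0.86 -0.   -0.65]
[[ 0.     0.11   0.994]
 [-0.     0.994 -0.11 ]
 [-1.    -0.     0.   ]]
0.045 [[453.6, 187.8], [459.3, 186.4]]
0.05 [[453.3, 189.3], [459.0, 187.9]]
0.055 [[453.0, 190.8], [458.7, 189.4]]
0.0585 [[452.8, 191.8], [458.5, 190.4]]
```

View pics/s9.png

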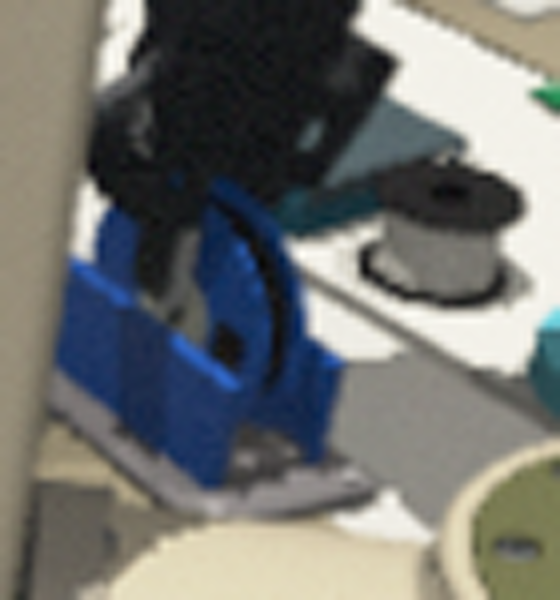

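Emit:
drive_tool(moves=[[[0.0005, 0, 0, 0, 0, 0, 235], [0.001, 0, 0, 0, 0, 0, 235], [0.001, 0, 0, 0, 0, 0, 235], [0.001, 0, 0, 0, 0, 0, 235], [0.001, 0, 0, 0, 0, 0, 235]]])

```text
clock: 17.73
tcp_pos: [0.4185, -0.2909, 0.0601]
orientation: [0.706, 0.039, 0.706, -0.039]
wrist_force: [0.3, -0.5, -1.0]
finger_gap: 0.0198
```

Run:
```python
from h import *
for i in range(3):
    s,p,R=st();print(p,s["wrist_force"],s["ft_torque"]); cams.read_camera("scene")
```

```text
[ 0.41850833 -0.29094015  0.06012771] [ 0.33433846 -0.49404989 -1.03342453] [-0.00259652  0.00648431 -0.01314999]
[ 0.4184988  -0.29093265  0.06013104] [ 0.30544528 -0.10769929 -1.21860752] [ 0.04115341 -0.04845837 -0.03362847]
[ 0.41851393 -0.29095192  0.06011847] [-0.17027485  0.2346861  -0.58239987] [-0.04333743  0.03722794  0.0245592 ]
```

Emit:
drive_tool(moves=[[[0.0005, 0, 0, 0, 0, 0, 235], [0.001, 0, 0, 0, 0, 0, 235], [0.001, 0, 0, 0, 0, 0, 235], [0.001, 0, 0, 0, 0, 0, 235], [0.001, 0, 0, 0, 0, 0, 235]]])

```text
clock: 18.5
tcp_pos: [0.4186, -0.291, 0.0597]
orientation: [0.706, 0.039, 0.706, -0.039]
wrist_force: [-1.3, 1.1, 4.8]
finger_gap: 0.0195
```

Run:
```python
from h import *
for i in range(3):
    s,p,R=st();print(p,s["wrist_force"],s["ft_torque"]); im=cams.read_camera("scene")
cv2.imwrite("pics/s10.png",cv2.resize(im[180:225,430:480],None,fx=14,fy=13,interpolation=0))
```

```text
[ 0.41858563 -0.29099209  0.05974181] [-1.29709351  1.10431216  4.81406115] [ 0.30397653  0.32223456 -0.01357297]
[ 0.41859673 -0.29100835  0.05976568] [-0.21906058  1.50442038  4.34789122] [0.28780652 0.3036782  0.03355026]
[ 0.41861164 -0.29103336  0.05976168] [-0.49529628  2.02046898  4.53293772] [ 0.23534347  0.26337827 -0.00530339]
```

View pics/s10.png

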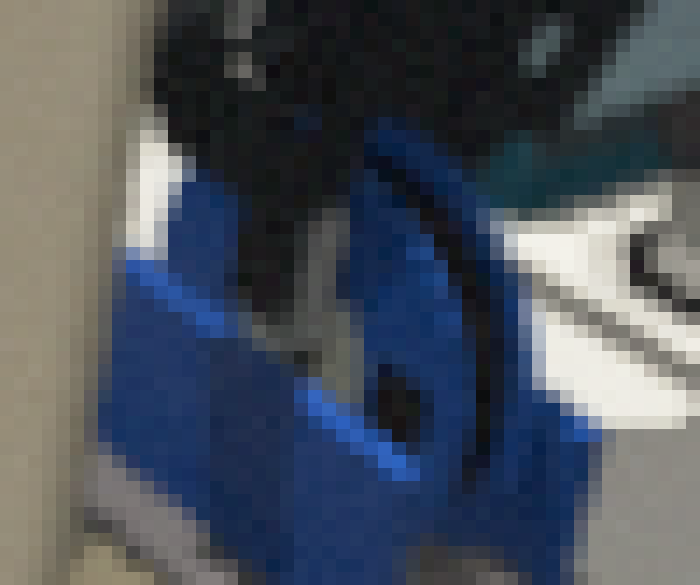

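Emit:
drive_tool(moves=[[[-0.0005, 0, 0, 0, 0, 0, 200], [-0.0005, 0, 0, 0, 0, 0, 185], [-0.0005, 0, 0, 0, 0, 0, 170], [-0.0005, 0, 0, 0, 0, 0, 150], [-0.0005, 0, 0, 0, 0, 0, 130]]])

```text
clock: 19.27
tcp_pos: [0.4186, -0.291, 0.0602]
orientation: [0.706, 0.039, 0.706, -0.039]
wrist_force: [-0.0, 0.3, -0.2]
finger_gap: 0.0419
```

Run:
```python
from h import *
im=cams.read_camera("scene");show()
cv2.imwrite("pics/s11.png",cv2.resize(im[165:245,430:500],None,fx=8,fy=7.5,interpolation=2))
```

```text
t 19.32 p [ 0.4186 -0.291   0.0602] F [ 0.1  0.2 -0.1] gap 0.0422 q [-0.76  0.31 -0.41  0.86 -0.   -0.65]
[[ 0.     0.11   0.994]
 [-0.001  0.994 -0.11 ]
 [-1.    -0.001  0.001]]
```

View pics/s11.png

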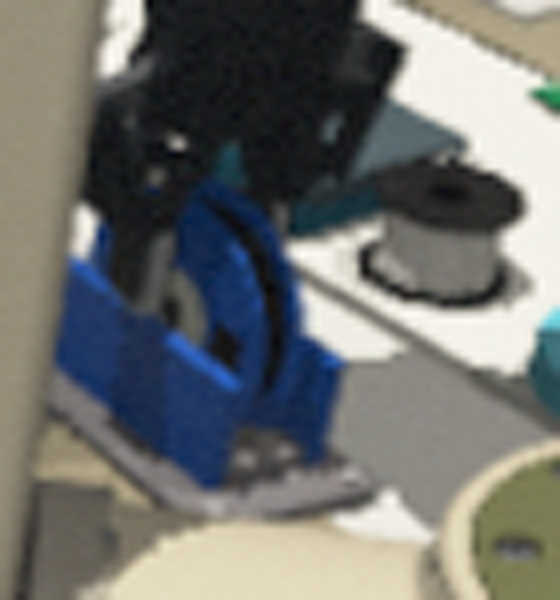

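Emit:
drive_tool(moves=[[[-0.01, 0, 0, 0, 0, 0, 130], [-0.03, 0, 0, 0, 0, 0, 130], [-0.06, 0, 0, 0, 0, 0, 130], [-0.09, 0, 0, 0, 0, 0, 130], [-0.12, 0, 0, 0, 0, 0, 130]]])

```text
clock: 19.95
tcp_pos: [0.4186, -0.2909, 0.182]
orientation: [0.706, 0.039, 0.706, -0.039]
wrist_force: [0.1, -1.0, -0.2]
finger_gap: 0.0417
```

Emit:
drive_tool(moves=[[[-0.01, 0.03, -0.01, 0, 0, 0, 130], [-0.02, 0.07, -0.02, 0, 0, 0, 130], [-0.03, 0.12, -0.03, 0, 0, 0, 130], [-0.04, 0.16, -0.04, 0, 0, 0, 130], [-0.04, 0.2, -0.04, 0, 0, 0, 130]]])

```text
clock: 20.58
tcp_pos: [0.4007, -0.0866, 0.2234]
orientation: [0.707, 0.038, 0.705, -0.04]
wrist_force: [0.8, -0.1, -0.6]
finger_gap: 0.0422
```

Run:
```python
from h import *
show()
for n in("scene","top"):
    im=cams.read_camera(n);cv2.imwrite(f"pics/{n}12.png",im)
x=cv2.imread("pics/top12.png");cv2.imwrite("pics/t12c.png",cv2.resize(x[215:290,395:475],None,fx=7,fy=7,interpolation=0))
x=cv2.imread("pics/scene12.png");cv2.imwrite("pics/s12c.png",cv2.resize(x[160:250,420:510],None,fx=6.5,fy=6.5,interpolation=0))
for n in("scene","top"):
  for k in("bottle","pliers","bar_mid","reel_center"):
    for r in finder.regions_of(n,k)[:1]:print(n,k,round(r["conf"],2),np.round(r["point"],1))
```

```text
t 20.57 p [ 0.4007 -0.0866  0.2234] F [ 0.8 -0.1 -0.6] gap 0.0422 q [-0.41 -0.01 -0.36  1.22 -0.   -0.3 ]
[[ 0.003  0.11   0.994]
 [-0.002  0.994 -0.11 ]
 [-1.    -0.002  0.004]]
scene bar_mid 0.61 [308.2 196.3]
top bottle 0.71 [429.6 166.2]
top pliers 0.67 [198.2 225.4]
top bar_mid 0.72 [312.7 181.7]
top reel_center 0.65 [425.9 234.2]
```

View pics/top12.png

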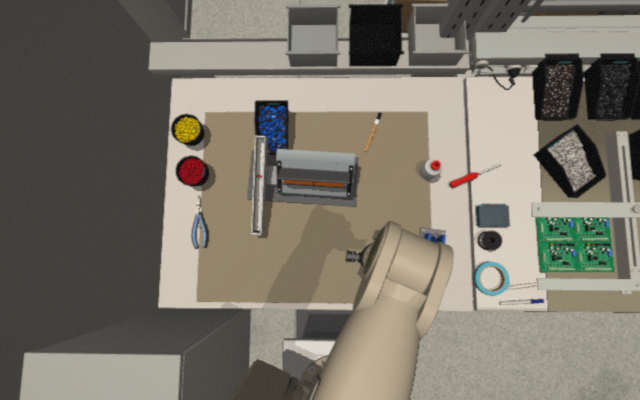

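View pics/t12c.png

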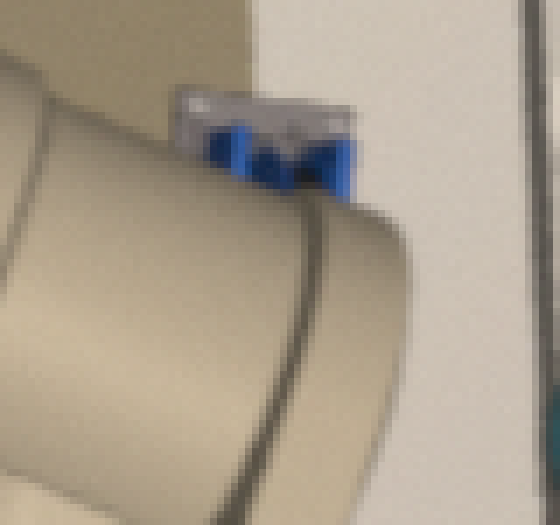

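View pics/s12c.png

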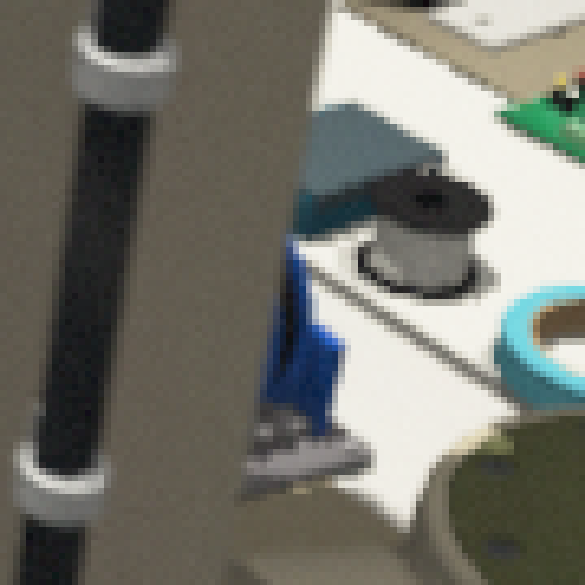

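Emit:
drive_tool(moves=[[[-0.01, 0.05, 0, 0, 0, 0, 130], [-0.02, 0.1, 0, 0, 0, 0, 130], [-0.03, 0.15, 0, 0, 0, 0, 130], [-0.04, 0.2, 0, 0, 0, 0, 130], [-0.04, 0.25, 0, 0, 0, 0, 130]]])

```text
clock: 21.7
tcp_pos: [0.4296, 0.1611, 0.262]
orientation: [0.707, 0.04, 0.705, -0.04]
wrist_force: [1.3, 0.2, 0.2]
finger_gap: 0.0418
```

Run:
```python
from h import *
show()
for n in("scene","top"):
    im=cams.read_camera(n);cv2.imwrite(f"pics/{n}13.png",im)
a=cv2.resize(cv2.imread("pics/top13.png")[215:290,400:465],None,fx=6,fy=6,interpolation=0)
b=cv2.resize(cv2.imread("pics/scene13.png")[170:245,425:490],None,fx=6,fy=6,interpolation=0)
cv2.imwrite("pics/ab13.png",np.hstack([a,b]))
for n in("scene","top"):
  for k in("bottle","pliers","bar_mid","reel_center"):
    for r in finder.regions_of(n,k)[:1]:print(n,k,round(r["conf"],2),np.round(r["point"],1))
```

```text
t 21.7 p [0.4296 0.1611 0.262 ] F [1.3 0.2 0.2] gap 0.0418 q [ 0.18  0.08 -0.17  1.32 -0.    0.3 ]
[[ 0.002  0.113  0.994]
 [-0.001  0.994 -0.113]
 [-1.    -0.001  0.002]]
scene bottle 0.56 [392.8 175. ]
scene pliers 0.88 [200.8 288.4]
scene bar_mid 0.91 [309.2 196.3]
top bottle 0.6 [430.2 166.8]
top pliers 0.39 [196.8 203.4]
top bar_mid 0.78 [312.2 181.3]
top reel_center 0.94 [437.5 251.1]
```

View pics/ab13.png

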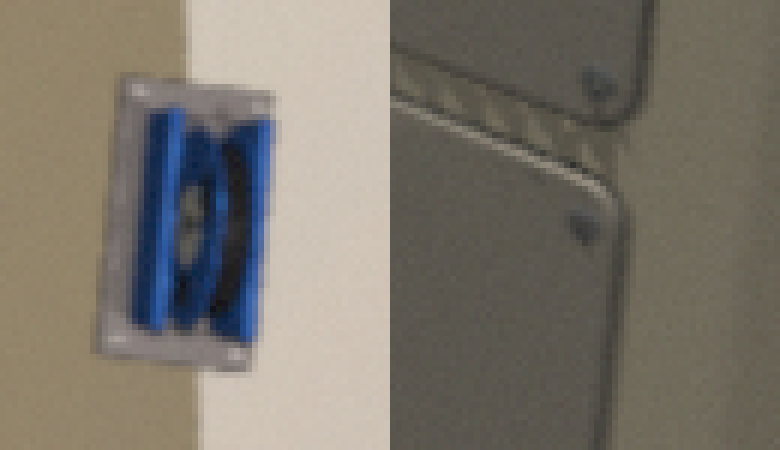

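View pics/scene13.png

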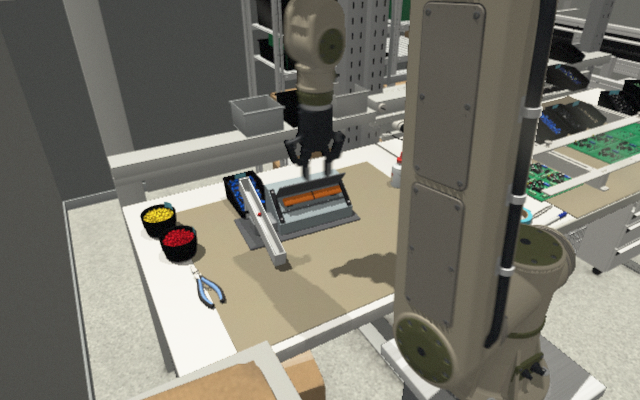

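Run:
```python
from h import *
im=cv2.imread("pics/top13.png");x0,y0=405,220
def draw(c,tilt,off):
    v=cv2.resize(im[y0:y0+65,x0:x0+50],None,fx=8,fy=8,interpolation=0)
    Z=Ro.from_euler("z",-.11)*Ro.from_euler("x",tilt)
    for w,col in((.01,(0,255,255)),(-.01,(0,0,255))):
        q=np.array([proj("top",c+Z.apply([.05*np.cos(t),w,.05*np.sin(t)])) for t in np.linspace(0,2*np.pi,100)])
        cv2.polylines(v,[np.int32((q+.5-[x0,y0])*8)],True,col,1)
    return v
c=np.array([.4186,-.291,.058])
# leaning to -y: rotate about x positive moves +z -> -y
cv2.imwrite("pics/ov13.png",np.hstack([draw(c,0,0),draw(c+[-.0,-.002,0],.15,0)]))
```

```text
(no output)
```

View pics/ov13.png

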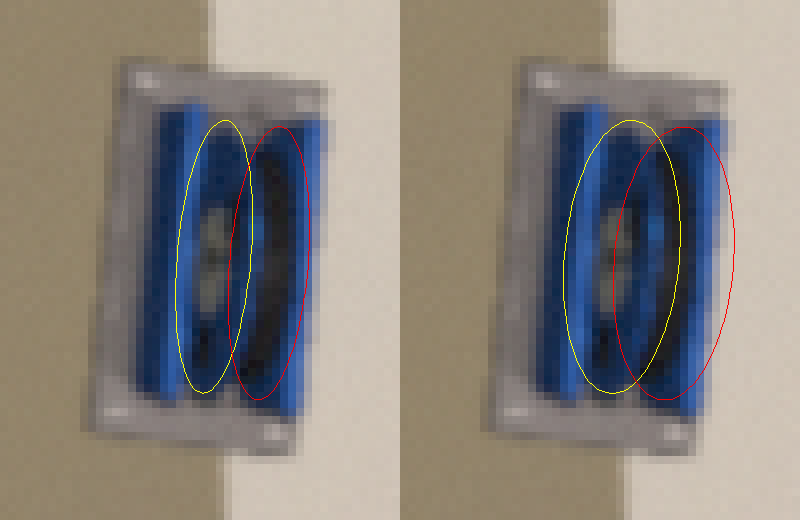

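Emit:
drive_tool(moves=[[[-0.01, 0.05, -0.02, 0, 0, 0, 130], [-0.02, 0.1, -0.04, 0, 0, 0, 130], [-0.03, 0.15, -0.06, 0, 0, 0, 130], [-0.04, 0.2, -0.08, 0, 0, 0, 130], [-0.04, 0.25, -0.1, 0, 0, 0, 130]]])

```text
clock: 22.82
tcp_pos: [0.3582, 0.4199, 0.3021]
orientation: [0.707, 0.041, 0.705, -0.041]
wrist_force: [0.2, -0.0, -0.2]
finger_gap: 0.0419
```

Run:
```python
from h import *
show()
im=cams.read_camera("scene");cv2.imwrite("pics/scene14.png",im)
```

```text
t 22.82 p [0.3582 0.4199 0.3021] F [ 0.2 -0.  -0.2] gap 0.0419 q [ 0.72  0.26  0.14  1.45 -0.    0.84]
[[ 0.002  0.116  0.993]
 [-0.     0.993 -0.116]
 [-1.     0.     0.002]]
```

View pics/scene14.png

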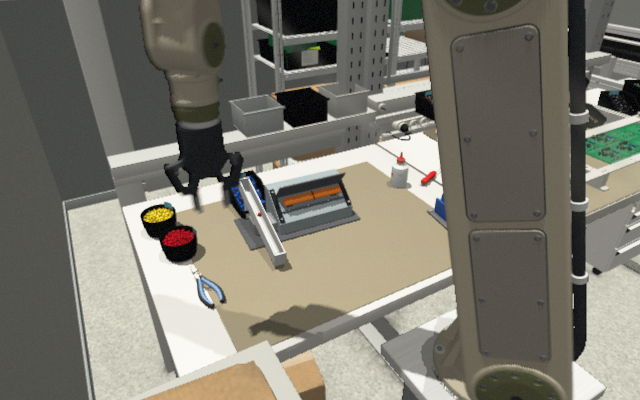

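The scene view is still blocked over the stand. The top overlay and the view right after release both show the reel upright in the slot. The bottle near (400,170) and the pliers near (205,290) haven't moved, the bar and pins are up, and the lane is empty. Handing in.

```bash
python3 -c "
from workcell import env
print(env.hand_in())"
```

```text
the job is handed in; nothing more can be done
None
```

The job is done and handed in at about 23 s. I pressed the bar along its normal, within about 2 mm of its middle, and the reel rolled to the low end. I then released the bar, lifted the reel out of the lane and set it in the stand's slot.

**Last checks that passed:**
- The bar and red pins are back up and the lane is empty.
- The bottle and pliers look unmoved. Most of the finder's points agree with the earlier pictures, though one pliers point in the top view was about 20 px off at low confidence (0.39). The pliers' other points and the pictures show them in place.
- The top view shows the reel upright and centred in the slot, in line with its predicted outline.
- The gripper is clear of everything.

**What disagreed or could not be checked:**
- **Press force:** the fingertips pressed the bar against its stop with about 49 N at the wrist, well over the roughly 8 N needed. I backed off at once. The wrist limit is 120 N. The 40 N limit is stated for the arm and gripper body, not the fingertips.
- **Bar rock:** I did not measure it directly. I judged it from how well the press was centred, from the bar looking level in the pictures and from the reel being released.
- **Reel height:** the reel touched the slot floor about 7 mm lower in tool height than I had worked out, so my estimate of its height in the lane was off.
- **Scene view:** the arm blocked the stand in the final scene pictures, so the uprightness check there relies on the picture taken just after release.

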